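# Refit the pointer knob on the controller's D-shaft and hold it pressed

## Task

The pointer knob of the grey control box was put away in the round tin: lift the tin's lid off by its own knob and set it down gently, flat in the middle of the rubber mat. Then take the pointer knob out of the tin, turn it so that its pointed nose faces the same way as the flat of the upright D-shaft on the control box, and push it onto the shaft and down against the spring collar, all the way to the collar's stop. Finish while still holding the knob pressed fully down, do not let go at the end, and leave everything else on the bench where it is.

Things in the scene. Friction and masses are not known exactly. Their poses are not given: they have to be found in the camera images.
- lid_grip (a point): Centre of the upright black knob (round, 26 mm across, 30 mm high) on the loose metal lid. The lid is a disc 158 mm across and 4 mm thick whose top lies 15 mm below this point; under it a plug 132 mm across and 6 mm high drops loosely into the tin's mouth (6 mm play), so the lid's lowest face lies 25 mm below this point. About 0.18 kg. z is up out of the lid.
- tin: Round open metal tin fixed to the bench, 150 mm outside diameter, 144 mm inside, rim 66 mm above the bench, floor 4 mm thick. Origin: centre of its underside, on the bench. At the start the lid covers it and the pointer knob stands upright inside, on its floor, within 9 mm of the middle.
- mat: Square black rubber mat fixed on the bench, 190 x 190 mm, 3 mm thick; origin at the centre of its underside. The lid goes in its middle.
- knob_grip (a point): Centre (half-way up, on the bore's axis) of the loose black pointer knob: an upright bar 26 mm wide (along y; parallel flat sides for x from -19 to +14 mm) and 40 mm high on a round skirt 54 mm across and 5 mm high. Its underside is 20 mm below this point. +x points to the nose, -x to the blunt end (24 mm away), z up. In the underside is a D-shaped bore 26 mm deep, 18 mm across, its flat 5 mm from the axis on the nose (+x) side: 1 mm play all round. About 0.08 kg.
- knob_nose (a point): Tip of the knob's tapered nose, 34 mm from the bore's axis along the knob's +x, half-way up.
- spindle: Fixed upright steel D-shaft on top of the grey control box (box 200 x 160 mm, 70 mm high). Origin on the shaft's axis at the box's top face, 70 mm above the bench. Shaft 16 mm across, 30 mm high, top 3 mm tapered; one flat, 4 mm from the axis, facing this body's +x. It does not turn. z up. A flat pale disc 90 mm across with dark printed ticks lies round it; its one long broad tick lies on the flat (+x) side, and opposite it the ticks leave a gap.
- collar (a joint): How far (m) the dark steel spring collar round the D-shaft is pressed down: 0 = up (collar top 14 mm above the box's top), 0.008 = at its stop (collar top 6 mm above the box). Collar 40 mm across. Its spring needs about 4 N to start moving and 10 N at the stop and pushes back when let go; the knob's weight alone does not move it. The knob's underside rests on it once the shaft is in the bore.
- tape: Bystander, leave alone: cardboard-brown roll of tape lying flat, 90 mm across, 24 mm high. Origin: centre of its underside.
- offcut: Bystander, leave alone: small wooden offcut 50 x 70 x 30 mm. Origin: centre of its underside.
- screw_jar: Bystander, leave alone: glass jar with steel cap, 64 mm across, 85 mm high. Origin: centre of its underside.
- wrench: Bystander, leave alone: steel wrench lying flat, 180 mm long. Origin: centre of its underside.
- mug: Bystander, leave alone: white mug 80 mm across, 90 mm high. Origin: centre of its underside.
- screwdriver: Bystander, leave alone: screwdriver lying flat, 190 mm long. Origin: centre of its underside.
- spray_can: Bystander, leave alone: plain metal can, 64 mm across, 180 mm high. Origin: centre of its underside.
There are look-alikes about, which are no part of the job. Leave any red or yellow look-alike of the tin alone. What is shaped like the part that bears lid_grip but green is not meant.

How it is judged (in metres and radians):
On the way, in this order (a step that is already met when the one before it is completed fails the run):
1. the lid is lifted clear of the tin (z of lid_grip in the frame of tin above 0.105 m), for 0.1 s.
2. the lid lies flat on the mat, let go (horizontal distance between lid_grip and mat below 0.05 m and height (world z) of lid_grip below 0.036 m and angle between lid_grip's own z axis and vertical below 0.08 rad and linear speed of lid below 0.03 m/s and contact force between lid and the fingers below 0.05 N), for 0.2 s.
3. the pointer knob is out of the tin, held by the fingers (height (world z) of knob_grip above 0.09 m and contact force between knob and the fingers above 0.5 N), for 0.1 s.
4. the knob is on the D-shaft, nose the same way as the flat (horizontal distance between knob_grip and spindle below 0.003 m and x of knob_nose in the frame of spindle above 0.025 m and angle between the x axis of knob_grip and the x axis of spindle, either way round below 0.2 rad and angle between the z axis of knob_grip and the z axis of spindle, either way round below 0.1 rad and z of knob_grip in the frame of spindle below 0.04 m), for 0.1 s.
At the end, for the whole second after the job is handed in: Still held: knob on the D-shaft (axes within 3 mm, upright within 0.1 rad, nose along the flat within 0.2 rad), still, pressed by the fingers with the collar over 6 mm down; lid flat, at rest, untouched on the mat, centres within 50 mm (all of step 2 and horizontal distance between knob_grip and spindle below 0.003 m and x of knob_nose in the frame of spindle above 0.025 m and angle between the x axis of knob_grip and the x axis of spindle, either way round below 0.2 rad and angle between the z axis of knob_grip and the z axis of spindle, either way round below 0.1 rad and value of joint collar above 0.006 m and z of knob_grip in the frame of spindle below 0.029 m and contact force between knob and the fingers above 1 N and linear speed of knob below 0.03 m/s); the arm keeps its last pose, push and grip.
It fails at once if the lid is dropped or thrown (moves faster than 0.7 m/s while not held) (linear speed of lid above 0.7 m/s and contact force between lid and the fingers below 0.05 N).
It fails at once if a bystander is moved by more than 30 mm (distance of any of tape, offcut, screw_jar, wrench, mug, screwdriver, spray_can from where it was at the start of the episode above 0.03 m).
It also fails if it takes over 72 s, if anything falls off the work surface, if the arm or the gripper's body presses on something with over 40 N, if the wrist force passes 120 N, or if a joint passes its speed limit or range.

## Robot

A 6-joint arm with a two-finger parallel gripper is mounted at the origin on the work surface. World frame = base frame: x ahead of the robot, y to its left, z up, the work surface at z = 0. Lengths are in mm, angles in rad, forces in N, time in s.
With the tool pointing down it reaches from about 400 to 925 mm from the base axis. Payload 12.5 kg.
Tool frame: the origin (TCP) lies at the centre of the arm's flange, where the gripper is bolted on; the fingertips stand 190 mm ahead of it and the grasp point (between the pads) lies 171 mm ahead of it; z points along the fingers, y is the direction in which the jaws open and shut (so a half turn about z gives the same grasp; the last joint's range is limited). The gripper opens to 95 mm and grips with 3 to 60 N. Pads are 20 mm wide; open, the fingers measure 119 mm over their backs; the gripper's body (75 mm by 180 mm) begins 59 mm behind the grasp point.
Start: joints at [1.066, 0.491, 1.559, -0, 1.092, -0.106], TCP at [242.672, 575.964, 404.761] pointing down, gripper open.
Joint ranges: [-3.1, 3.1], [-0.84, 2.19], [0.05, 2.79], [-1.13, 4.28], [0.06, 2.93], [-2.69, 2.69]. Speed limits (rad/s): [2.22, 2.22, 2.79, 3.14, 3.14, 3.14].

## Interface

Orientations are given as [roll, pitch, yaw] about the fixed x, y, z axes, in that order (R = Rz(yaw) Ry(pitch) Rx(roll)).
In Python, from cell import env gives the robot as it stands.
- The arm moves only by the shell command python3 -m pendant 'ROWS'. ROWS is JSON, a list of rows, each an object of numbers: "x", "y", "z": the shift along the tool's x, y, z in units of 150 mm (1.0 is 150 mm); "rx", "ry", "rz": the turn, a rotation vector about the tool's x, y, z in units of 45 degrees (1.0 is 45 degrees); "jaw": the opening, from 0 (shut) to 1 (fully open). In form: [{"x": .., "y": .., "z": .., "rx": .., "ry": .., "rz": .., "jaw": ..}, ...]. A call has 1 to 10 rows; each row is the pose to reach, as a shift and turn from the pose commanded when the call began, along the tool's axes at that moment; what a row does not reach only later rows make up. A row lasts 1/8 s, in which the tool goes at most 62.5 mm and 10.7 degrees, less where a joint would pass 70% of its speed; a pose out of reach is approached as far as the arm can. A call with a number of a shift or a turn outside -1 to 1 is refused whole. A call with a gripper value outside its range is refused whole. The fingers move at their own pace and stop on an object; the grip force is fixed at half the most. Time passes only in rows, so rows that repeat a pose let the fingers close. It gives the time, the measured TCP pose, the force and the opening at its end, in the units of the state.
- env.state(): the state, without advancing time (a new reading comes with each control period).
- env.read_camera(name): name is "scene" or "top" or "wrist"; returns a dict with "img" (384x512x3 uint8, red, green, blue), "fx", "fy", "cx", "cy" (pixels), "rvec" (rotation vector, rad) and "tvec" (3), from world to camera coordinates, as OpenCV has them. Camera axes: x right, y down, z forward; pixel columns grow to the right and rows downward; lengths in mm; the calibration is good to about 2 mm. A picture is of the moment at which its call begins. There is no depth.
- env.job_done(): hands the job in, once; it reports no verdict.
The state is a dict: "t": time; "joints": joint angles; "qvel": joint speeds; "tau": joint torques, N m; "eef_pos": TCP position; "tcp_rot": TCP orientation; "ft_force": force on the tool from outside, world axes, zero at the start; "moment": the same for the moment, N m; "opening": opening from 0.0 (shut) to 1.0 (fully open).
Only numpy, scipy, OpenCV 4.12 (cv2) and the standard library are available. Lean on these libraries where they do the work, as an engineer would, in place of code of your own. Each camera call takes 0.05 s, during which the arm holds its last target.

## Working session

There is one attempt and no reset: what is moved stays moved. The work goes in short steps, Python scripts to look and compute and a shell command to move; the robot and the scene stay as the last step left them, time stands still between calls to the robot, and variables do not carry over. Pictures are saved under pics/ and viewed, and the job is handed in when it is done.

```bash
ls; mkdir -p pics; python3 - <<'E'
from cell import env
import cv2
print(env.state())
for n in ("scene","top","wrist"):
    c=env.read_camera(n); cv2.imwrite(f"pics/{n}0.png",c["img"][:,:,::-1]); print(n,{k:v for k,v in c.items() if k!="img"})
E
```

```text
pics
{'t': 0.0, 'joints': array([ 1.06641093e+00,  4.91546229e-01,  1.55943974e+00, -4.43442323e-06,
        1.09167855e+00, -1.05592137e-01]), 'qvel': array([-0.00149412, -0.00087687,  0.00140673,  0.00032659, -0.00170871,
        0.00030059]), 'tau': array([ 1.86598190e-03, -6.12641644e+01, -2.58181769e+01,  6.93926518e-02,
        4.81499650e-02, -3.63602226e-05]), 'eef_pos': array([242.65135   , 575.9396696 , 404.17325868]), 'tcp_rot': array([-3.14052635e+00, -1.09059131e-04,  2.74280138e+00]), 'ft_force': array([0.14830052, 0.10391337, 0.69692359]), 'moment': array([ 0.0026667 , -0.00665304,  0.05692516]), 'opening': 0.9943984949212245}
scene {'fx': 380.8344731000993, 'fy': 380.8344731000993, 'cx': 250.0762459378567, 'cy': 193.78466348498046, 'rvec': array([ 1.08103351,  2.50765053, -0.92712995]), 'tvec': array([ 360.72280858, -257.76636058, 1505.64863216])}
top {'fx': 419.16586380760316, 'fy': 419.16586380760316, 'cx': 254.37537917918158, 'cy': 195.0466839382605, 'rvec': array([ 2.16614966, -2.22473125,  0.05762155]), 'tvec': array([   9.37062341,  515.59183192, 1480.45744099])}
wrist {'fx': 321.2867913976995, 'fy': 321.2867913976995, 'cx': 255.43637793651448, 'cy': 193.90160919552935, 'rvec': array([-2.43534203, -1.61611137, -0.20359439]), 'tvec': array([-622.20723575,  -28.01066729,  390.34423159])}
```

```bash
python3 - <<'E'
import cv2
for n in ("scene","top","wrist"):
    i=cv2.imread(f"pics/{n}0.png"); cv2.imwrite(f"pics/{n}0b.png",cv2.resize(i,(800,600),interpolation=cv2.INTER_CUBIC))
E
```

```text
(no output)
```

View pics/top0b.png

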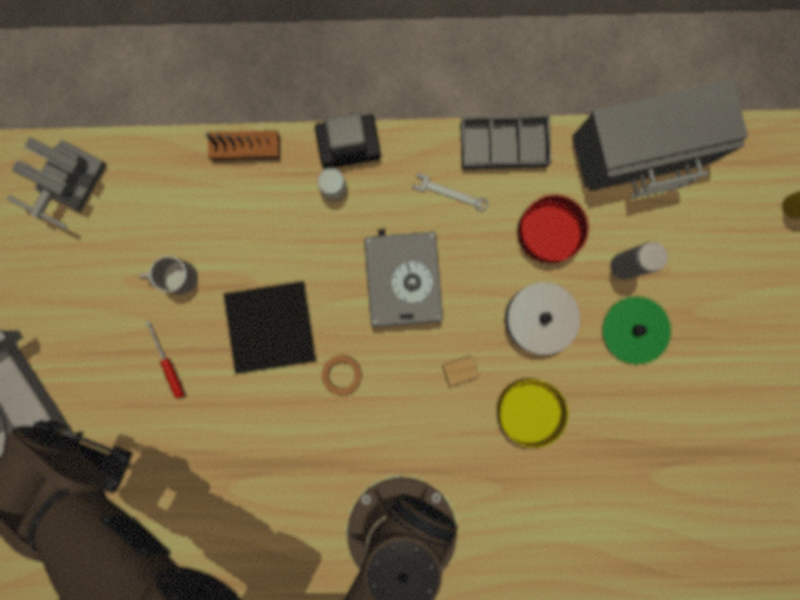

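View pics/scene0b.png

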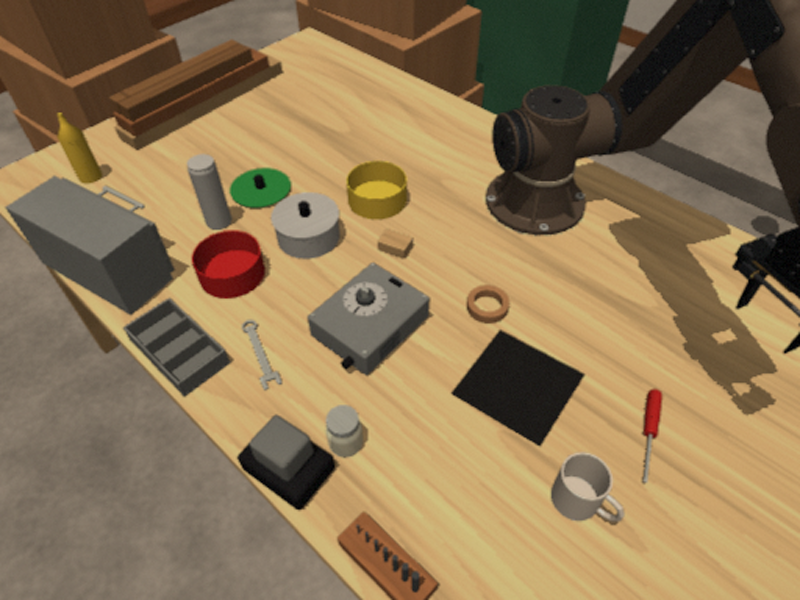

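View pics/wrist0b.png

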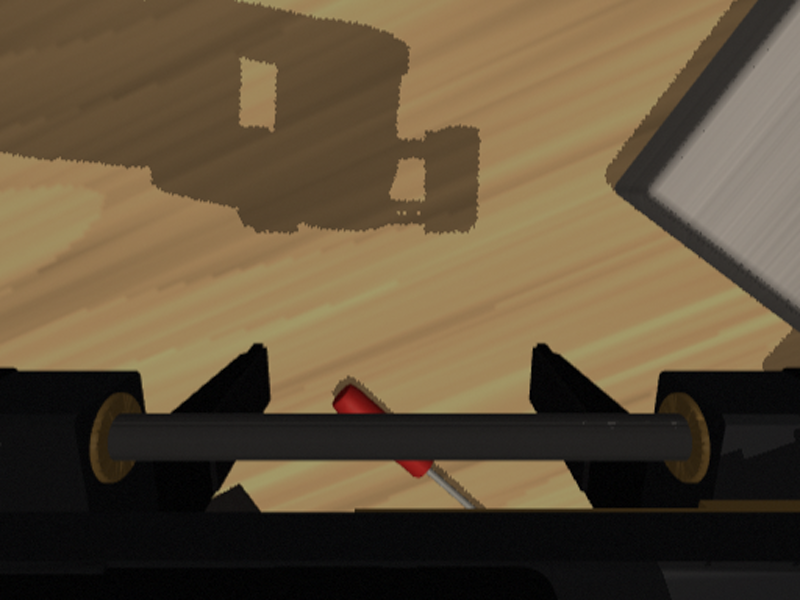

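The top view shows a grey lid with a black knob at (545,318), on the tin. The look-alikes are the green lid (640,329), the red tin (553,229) and the yellow tin (532,412). The mat is at (270,327), and the box with its dial at (412,282). By the description the grey lid is the one I want. Next I take close crops and measure.

```bash
cat > h.py <<'E'
import numpy as np, cv2, json
from scipy.spatial.transform import Rotation as Ro
def cal(c):
    K=np.array([[c["fx"],0,c["cx"]],[0,c["fy"],c["cy"]],[0,0,1]]); return K,cv2.Rodrigues(np.array(c["rvec"]))[0],np.array(c["tvec"])
def pix2z(c,u,v,z):
    K,R,t=cal(c); d=R.T@np.linalg.solve(K,[u,v,1]); o=-R.T@t
    return o+d*(z-o[2])/d[2]
def proj(c,p):
    K,R,t=cal(c); q=K@(R@np.array(p,float)+t); return q[:2]/q[2]
def crop(c,u,v,w,name,W=800,H=600):
    h=w*H/W; M=np.array([[W/w,0,-(u-w/2)*W/w],[0,H/h,-(v-h/2)*H/h]])
    o=cv2.warpAffine(c["img"][:,:,::-1].copy(),M,(W,H),flags=cv2.INTER_CUBIC)
    for k in range(0,W,100): cv2.putText(o,f"{(u-w/2)+k*w/W:.1f}",(k,10),0,.35,(255,0,255),1); cv2.line(o,(k,12),(k,18),(255,0,255),1)
    for k in range(0,H,100): cv2.putText(o,f"{(v-h/2)+k*h/H:.1f}",(0,k+4),0,.35,(255,0,255),1)
    cv2.imwrite(name,o)
E
python3 - <<'E'
from h import *; from cell import env
c=env.read_camera("top"); s=env.read_camera("scene")
crop(c,347,204,64,"pics/lid1.png"); crop(c,260,180,64,"pics/dial1.png"); crop(c,172,209,80,"pics/mat1.png")
crop(s,205,135,120,"pics/lid_s.png");crop(s,235,190,90,"pics/dial_s.png")
E
```

```text
(no output)
```

View pics/lid1.png

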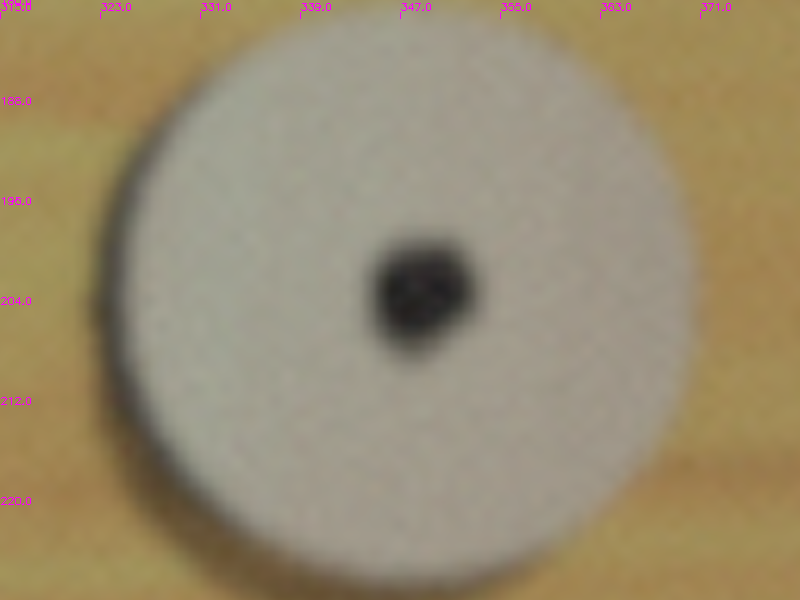

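View pics/dial1.png

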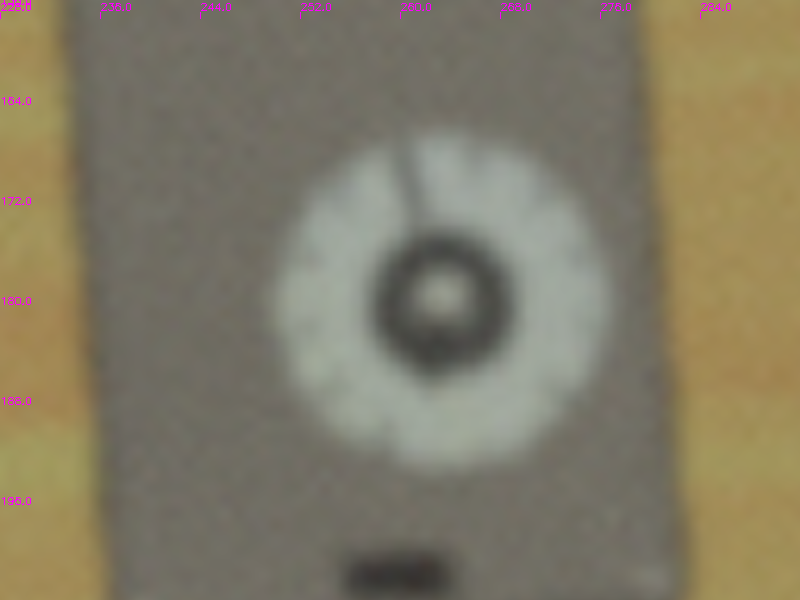

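View pics/mat1.png

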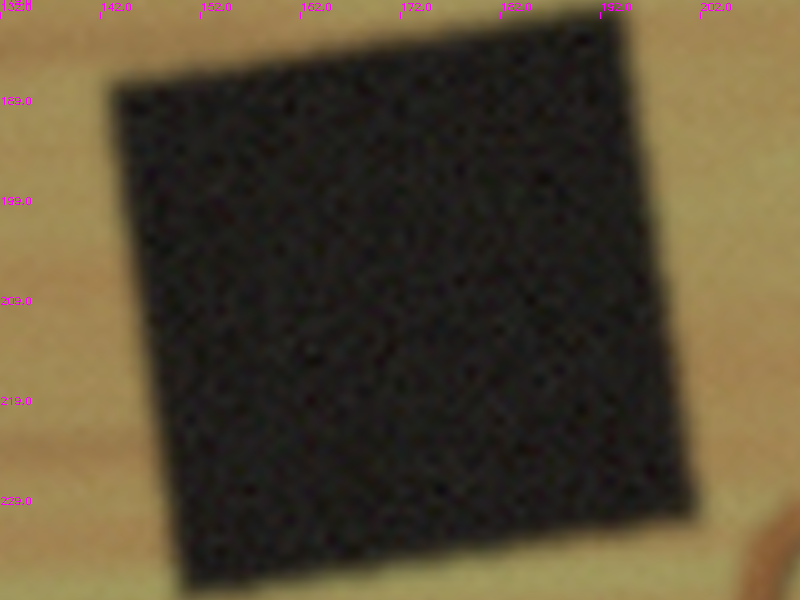

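View pics/lid_s.png

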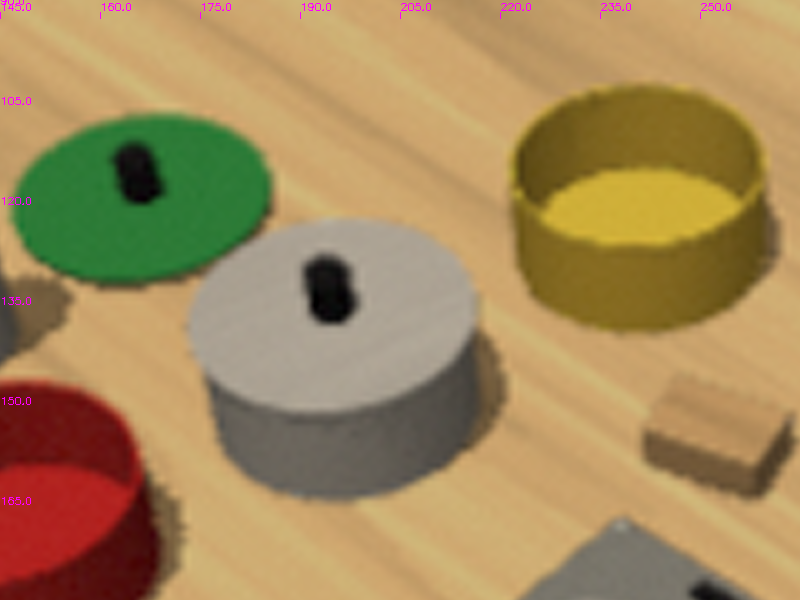

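View pics/dial_s.png

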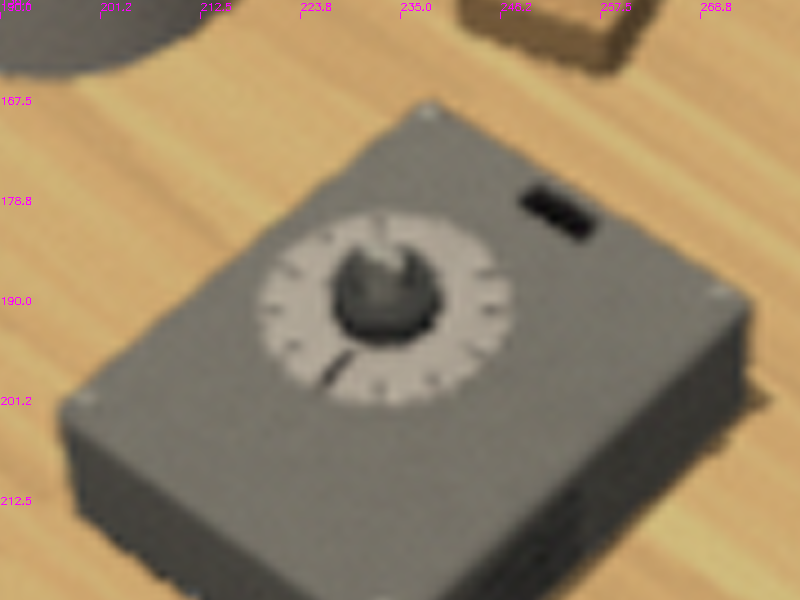

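The enlarged crops confirm the choice. The grey lid sits on the metal tin, disc centre at top pixel (347.7,203.7). The dial is centred near (263.5,179.9), with its long tick toward image-up and slightly left.

```bash
python3 - <<'E'
from h import *; from cell import env
c=env.read_camera("top"); s=env.read_camera("scene")
for n,(u,v,z) in dict(lid=(347.7,203.7,70),lidL=(324.6,203.7,70),lidR=(370.8,203.7,70),knobtop=(349,203,100),dial=(263.5,179.9,70),tick=(260.2,168,70),tick2=(261,173.2,70),m1=(142.7,187.5,3),m2=(194.5,180,3),m3=(201.5,231,3),m4=(150.5,237.5,3)).items(): 
    p=pix2z(c,u,v,z);print(n,p.round(1),np.hypot(*p[:2]).round())
print("scene lid knob top",pix2z(s,144+326*.15+1,90+265*.15,100).round(1))
print("scene dial", pix2z(s,190+385*.1125,156.25+308*.1125,70).round(1), "tick",pix2z(s,190+325*.1125,156.25+388*.1125,70).round(1))
st=env.state(); R=Ro.from_euler("xyz",st["tcp_rot"]).as_matrix(); print(R.round(3),st["eef_pos"])
w=env.read_camera("wrist"); K,Rw,t=cal(w); o=-Rw.T@t; print("cam in tool",(R.T@(o-st["eef_pos"])).round(1),(R.T@Rw.T).round(3))
E
```

```text
lid [ 474.5 -323.    70. ] 574.0
lidL [ 476.6 -243.9   70. ] 535.0
lidR [ 472.4 -402.1   70. ] 620.0
knobtop [ 476.  -320.8  100. ] 574.0
dial [564. -37.  70.] 565.0
tick [605.3 -26.8  70. ] 606.0
tick2 [587.3 -29.1  70. ] 588.0
m1 [554.  395.8   3. ] 681.0
m2 [576.1 209.3   3. ] 613.0
m3 [392.7 187.9   3. ] 435.0
m4 [374.4 370.3   3. ] 527.0
scene lid knob top [ 470.  -325.7  100. ]
scene dial [559.6 -36.8  70. ] tick [600.  -25.9  70. ]
[[-0.922  0.388 -0.   ]
 [ 0.388  0.922 -0.   ]
 [ 0.    -0.    -1.   ]] [242.69092764 575.94340645 404.61781997]
cam in tool [70.4 -2.1 20.4] [[-0.    -0.968 -0.251]
 [ 1.    -0.    -0.001]
 [ 0.001 -0.251  0.968]]
```

Mat centre is about (474,291), the lid about (473,-323) and the shaft about (562,-37), all within reach. I move over there with the tool held high, turning it so the jaws lie along world y.

```bash
python3 -m pendant '[{"x":-0.3,"y":-0.07,"rz":-0.2},{"x":-0.6,"y":-0.14,"rz":-0.4},{"x":-0.95,"y":-0.21,"rz":-0.507},{"x":-0.95,"y":-0.21,"rz":-0.507}]'
```

```text
invalid input
```

```bash
python3 -m pendant '[{"x":-0.3,"y":-0.07,"z":0,"rx":0,"ry":0,"rz":-0.2,"jaw":1},{"x":-0.6,"y":-0.14,"z":0,"rx":0,"ry":0,"rz":-0.4,"jaw":1},{"x":-0.95,"y":-0.21,"z":0,"rx":0,"ry":0,"rz":-0.507,"jaw":1},{"x":-0.95,"y":-0.21,"z":0,"rx":0,"ry":0,"rz":-0.507,"jaw":1}]'
```

```text
t: 0.9
eef_pos: [364.3, 489.9, 404.7]
tcp_rot: [-3.142, 0.0, 3.138]
ft_force: [0.2, 1.0, 0.0]
opening: 1.005
```

```bash
python3 -m pendant '[{"x":-0.3,"y":-0.4,"z":0,"rx":0,"ry":0,"rz":0,"jaw":1},{"x":-0.6,"y":-0.75,"z":0,"rx":0,"ry":0,"rz":0,"jaw":1},{"x":-0.77,"y":-1,"z":0,"rx":0,"ry":0,"rz":0,"jaw":1}]'
python3 -m pendant '[{"x":0,"y":-0.4,"z":0,"rx":0,"ry":0,"rz":0,"jaw":1},{"x":0,"y":-0.8,"z":0,"rx":0,"ry":0,"rz":0,"jaw":1},{"x":0,"y":-1,"z":0,"rx":0,"ry":0,"rz":0,"jaw":1}]'
python3 -m pendant '[{"x":0,"y":-0.4,"z":0,"rx":0,"ry":0,"rz":0,"jaw":1},{"x":0,"y":-0.8,"z":0,"rx":0,"ry":0,"rz":0,"jaw":1},{"x":0,"y":-1,"z":0,"rx":0,"ry":0,"rz":0,"jaw":1}]'
python3 - <<'E'
from cell import env
import cv2
print(env.state()["eef_pos"],env.state()["joints"])
cv2.imwrite("pics/w1.png",cv2.resize(env.read_camera("wrist")["img"][:,:,::-1],(800,600)))
E
```

```text
t: 1.27
eef_pos: [476.6, 342.3, 404.8]
tcp_rot: [3.141, 0.0, 3.141]
ft_force: [0.5, 0.2, 0.6]
opening: 1.0
t: 1.65
eef_pos: [475.5, 191.3, 404.9]
tcp_rot: [3.142, 0.0, 3.139]
ft_force: [-0.3, 1.1, 0.3]
opening: 0.998
t: 2.02
eef_pos: [475.5, 41.4, 404.9]
tcp_rot: [3.142, 0.0, 3.139]
ft_force: [0.2, 0.9, 1.2]
opening: 1.004
[475.53562815  41.43563344 404.92246081] [-5.16013958e-02  2.81659697e-01  1.90850778e+00  1.18602655e-04
  9.51050657e-01 -1.62002416e+00]
```

View pics/w1.png

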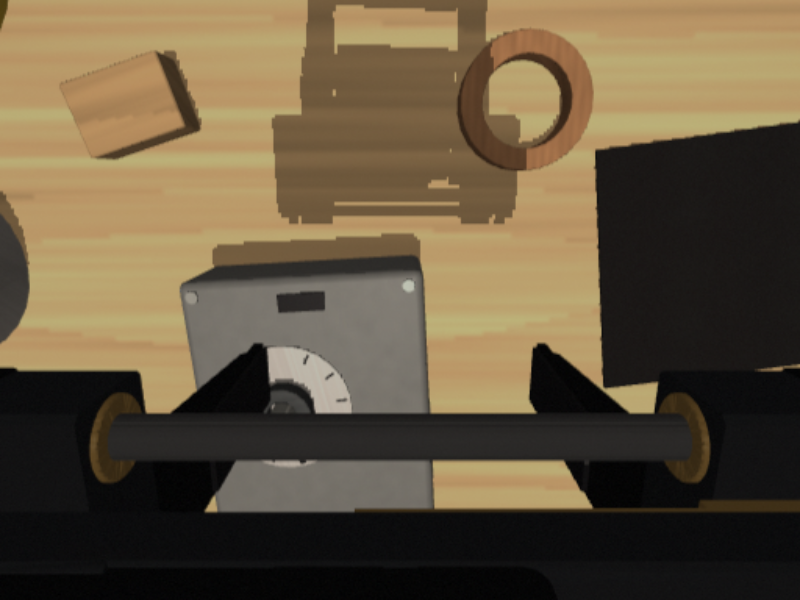

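```bash
python3 -m pendant '[{"x":0,"y":-0.4,"z":0,"rx":0,"ry":0,"rz":0,"jaw":1},{"x":0,"y":-0.8,"z":0,"rx":0,"ry":0,"rz":0,"jaw":1},{"x":0,"y":-1,"z":0,"rx":0,"ry":0,"rz":0,"jaw":1}]'
python3 -m pendant '[{"x":-0.2,"y":-0.4,"z":0,"rx":0,"ry":0,"rz":0,"jaw":1},{"x":-0.5,"y":-0.8,"z":0,"rx":0,"ry":0,"rz":0,"jaw":1},{"x":-0.7,"y":-1,"z":0,"rx":0,"ry":0,"rz":0,"jaw":1},{"x":-0.7,"y":-1,"z":0,"rx":0,"ry":0,"rz":0,"jaw":1}]'
python3 -m pendant '[{"x":0,"y":-0.42,"z":0,"rx":0,"ry":0,"rz":0,"jaw":1},{"x":0,"y":-0.42,"z":0,"rx":0,"ry":0,"rz":0,"jaw":1},{"x":0,"y":-0.42,"z":0,"rx":0,"ry":0,"rz":0,"jaw":1}]'
python3 - <<'E'
from cell import env
import cv2
print(env.state()["eef_pos"],env.state()["joints"])
cv2.imwrite("pics/w2.png",cv2.resize(env.read_camera("wrist")["img"][:,:,::-1],(800,600)))
E
```

```text
t: 2.45
eef_pos: [475.8, -108.4, 404.8]
tcp_rot: [-3.142, 0.0, 3.139]
ft_force: [0.3, 0.4, 0.4]
opening: 1.001
t: 2.95
eef_pos: [582.6, -258.5, 403.4]
tcp_rot: [3.141, -0.0, 3.139]
ft_force: [-0.7, -0.1, -0.6]
opening: 1.0
t: 3.32
eef_pos: [580.6, -318.7, 404.6]
tcp_rot: [3.141, -0.0, 3.141]
ft_force: [0.3, -0.4, -0.7]
opening: 0.999
[ 580.63021299 -318.7359449   404.60927534] [-6.01744705e-01  5.45387677e-01  1.45959011e+00  4.62754496e-04
  1.13739857e+00 -2.17214718e+00]
```

View pics/w2.png

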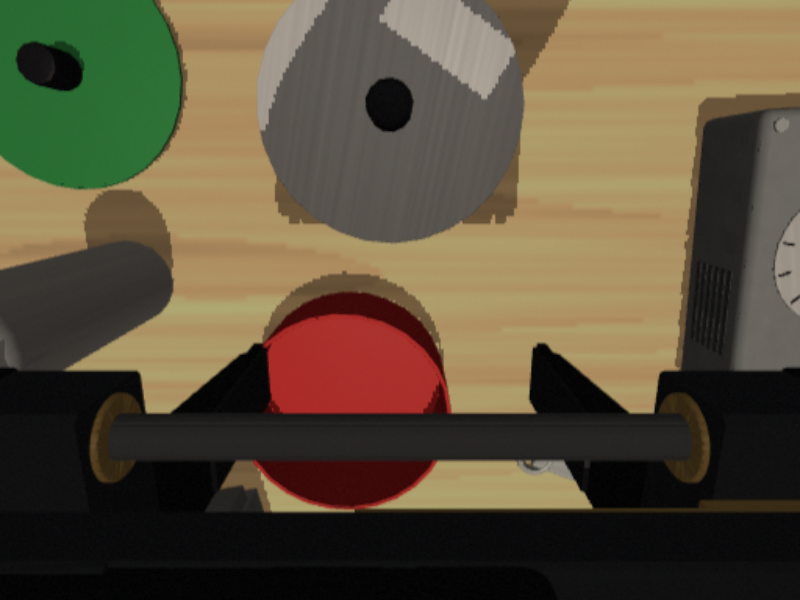

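The wrist view shows the grey lid with its knob at (389,104), the green lid at the left and the spray can at (80,300).

```bash
python3 - <<'E'
from h import *; from cell import env
c=env.read_camera("wrist")
print(pix2z(c,389/1.5625,104/1.5625,98).round(1), pix2z(c,391/1.5625,108/1.5625,70).round(1))
t=env.read_camera("top"); print("can", pix2z(t,652/1.5625,256/1.5625,180).round())
E
```

```text
[ 473.7 -325.7   98. ] [ 472.4 -325.1   70. ]
can [ 593. -524.  180.]
```

```bash
python3 -m pendant '[{"x":0.36,"y":-0.02,"z":0,"rx":0,"ry":0,"rz":0,"jaw":1},{"x":0.715,"y":-0.044,"z":0,"rx":0,"ry":0,"rz":0,"jaw":1},{"x":0.715,"y":-0.044,"z":0.3,"rx":0,"ry":0,"rz":0,"jaw":1},{"x":0.715,"y":-0.044,"z":0.6,"rx":0,"ry":0,"rz":0,"jaw":1},{"x":0.715,"y":-0.044,"z":0.8,"rx":0,"ry":0,"rz":0,"jaw":1},{"x":0.715,"y":-0.044,"z":0.8,"rx":0,"ry":0,"rz":0,"jaw":1}]'
python3 - <<'E'
from cell import env
import cv2
print(env.state()["eef_pos"])
cv2.imwrite("pics/w3.png",cv2.resize(env.read_camera("wrist")["img"][:,:,::-1],(800,600)))
E
```

```text
t: 4.22
eef_pos: [473.4, -325.6, 283.4]
tcp_rot: [3.139, -0.003, -3.141]
ft_force: [-0.8, -0.2, -0.5]
opening: 0.999
[ 473.425067   -325.59185889  283.39666879]
```

View pics/w3.png

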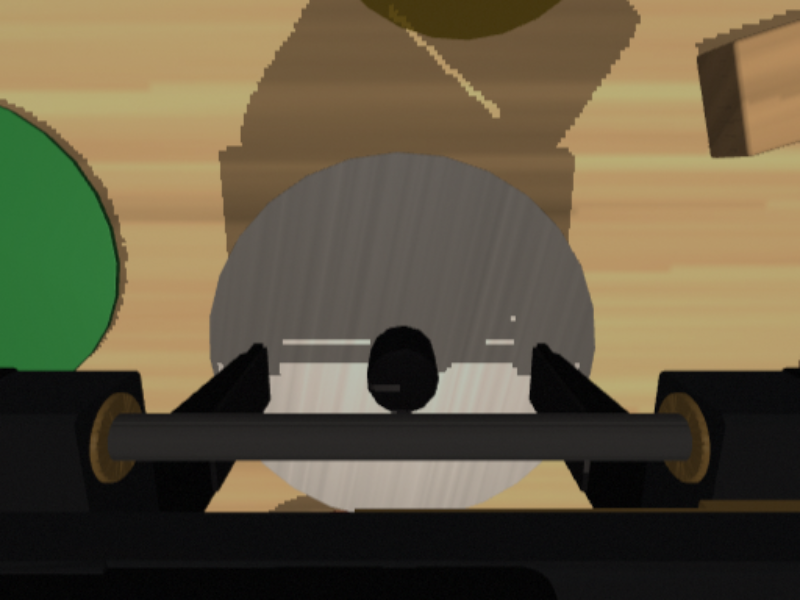

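The lid's knob at (403,370) is centred between the fingers, so I go down 19 mm and close.

```bash
python3 -m pendant '[{"x":0,"y":0,"z":0.127,"rx":0,"ry":0,"rz":0,"jaw":1},{"x":0,"y":0,"z":0.127,"rx":0,"ry":0,"rz":0,"jaw":0.6},{"x":0,"y":0,"z":0.127,"rx":0,"ry":0,"rz":0,"jaw":0.3},{"x":0,"y":0,"z":0.127,"rx":0,"ry":0,"rz":0,"jaw":0},{"x":0,"y":0,"z":0.127,"rx":0,"ry":0,"rz":0,"jaw":0},{"x":0,"y":0,"z":0.127,"rx":0,"ry":0,"rz":0,"jaw":0},{"x":0,"y":0,"z":0.127,"rx":0,"ry":0,"rz":0,"jaw":0},{"x":0,"y":0,"z":0.127,"rx":0,"ry":0,"rz":0,"jaw":0}]'
```

```text
t: 5.28
eef_pos: [473.4, -326.5, 265.6]
tcp_rot: [3.141, -0.0, 3.141]
ft_force: [0.4, 1.2, 0.2]
opening: 0.321
```

```bash
python3 -m pendant '[{"x":0,"y":0,"z":0,"rx":0,"ry":0,"rz":0,"jaw":0},{"x":0,"y":0,"z":0,"rx":0,"ry":0,"rz":0,"jaw":0},{"x":0,"y":0,"z":0,"rx":0,"ry":0,"rz":0,"jaw":0},{"x":0,"y":0,"z":0,"rx":0,"ry":0,"rz":0,"jaw":0}]'
```

```text
t: 5.78
eef_pos: [473.4, -326.4, 265.6]
tcp_rot: [3.141, -0.0, 3.141]
ft_force: [-0.0, 1.6, 0.6]
opening: 0.268
```

```bash
python3 -m pendant '[{"x":0,"y":0,"z":-0.05,"rx":0,"ry":0,"rz":0,"jaw":0},{"x":0,"y":0,"z":-0.15,"rx":0,"ry":0,"rz":0,"jaw":0},{"x":0,"y":0,"z":-0.35,"rx":0,"ry":0,"rz":0,"jaw":0},{"x":0,"y":0,"z":-0.6,"rx":0,"ry":0,"rz":0,"jaw":0},{"x":0,"y":0,"z":-0.8,"rx":0,"ry":0,"rz":0,"jaw":0},{"x":0,"y":0,"z":-0.9,"rx":0,"ry":0,"rz":0,"jaw":0},{"x":0,"y":0,"z":-0.9,"rx":0,"ry":0,"rz":0,"jaw":0}]'
python3 - <<'E'
from cell import env
import cv2
cv2.imwrite("pics/w4.png",cv2.resize(env.read_camera("wrist")["img"][:,:,::-1],(800,600)))
E
```

```text
t: 6.65
eef_pos: [473.3, -326.4, 401.5]
tcp_rot: [-3.141, 0.001, 3.141]
ft_force: [0.8, -0.1, -2.5]
opening: 0.267
```

View pics/w4.png

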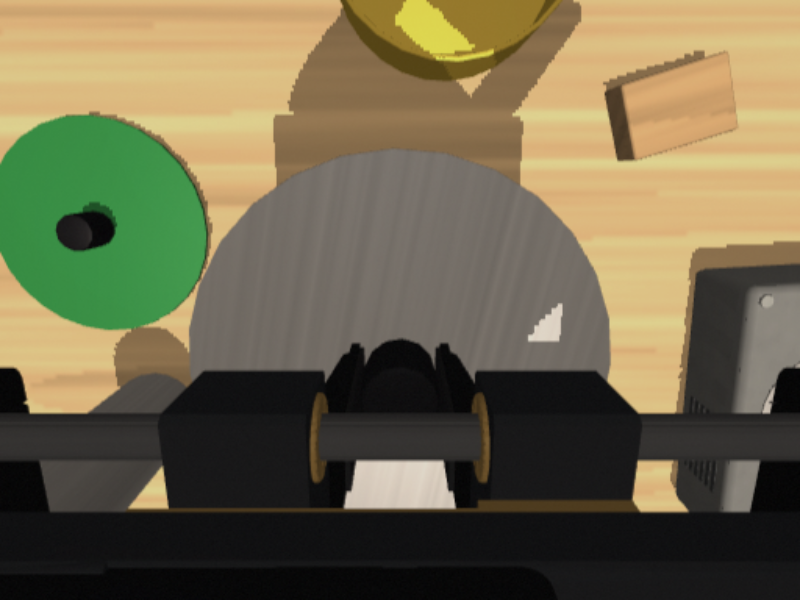

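The lid is held level and clear, its force about 2.5 N. Now I carry it +617 mm in y to the mat.

```bash
python3 -m pendant '[{"x":0,"y":0.12,"z":0,"rx":0,"ry":0,"rz":0,"jaw":0},{"x":0,"y":0.4,"z":0,"rx":0,"ry":0,"rz":0,"jaw":0},{"x":0,"y":0.7,"z":0,"rx":0,"ry":0,"rz":0,"jaw":0},{"x":0,"y":1,"z":0,"rx":0,"ry":0,"rz":0,"jaw":0}]'
python3 -m pendant '[{"x":0,"y":0.3,"z":0,"rx":0,"ry":0,"rz":0,"jaw":0},{"x":0,"y":0.6,"z":0,"rx":0,"ry":0,"rz":0,"jaw":0},{"x":0,"y":1,"z":0,"rx":0,"ry":0,"rz":0,"jaw":0}]'
python3 -m pendant '[{"x":0,"y":0.3,"z":0,"rx":0,"ry":0,"rz":0,"jaw":0},{"x":0,"y":0.6,"z":0,"rx":0,"ry":0,"rz":0,"jaw":0},{"x":0,"y":1,"z":0,"rx":0,"ry":0,"rz":0,"jaw":0}]'
python3 -m pendant '[{"x":0,"y":0.3,"z":0,"rx":0,"ry":0,"rz":0,"jaw":0},{"x":0,"y":0.6,"z":0,"rx":0,"ry":0,"rz":0,"jaw":0},{"x":0,"y":0.9,"z":0,"rx":0,"ry":0,"rz":0,"jaw":0},{"x":0,"y":1,"z":0,"rx":0,"ry":0,"rz":0,"jaw":0}]'
python3 - <<'E'
from cell import env
import cv2
print(env.state()["eef_pos"])
cv2.imwrite("pics/w5.png",cv2.resize(env.read_camera("wrist")["img"][:,:,::-1],(800,600)))
cv2.imwrite("pics/t5.png",cv2.resize(env.read_camera("top")["img"][:,:,::-1],(800,600)))
E
```

```text
t: 7.2
eef_pos: [473.0, -174.3, 399.6]
tcp_rot: [3.14, -0.002, 3.141]
ft_force: [0.7, 0.1, -2.2]
opening: 0.266
t: 7.58
eef_pos: [473.0, -24.7, 399.9]
tcp_rot: [3.141, -0.001, 3.14]
ft_force: [0.2, 0.1, -2.1]
opening: 0.268
t: 7.95
eef_pos: [472.8, 125.3, 399.9]
tcp_rot: [-3.141, -0.001, 3.14]
ft_force: [2.0, -0.8, -2.1]
opening: 0.27
t: 8.45
eef_pos: [472.6, 275.9, 399.6]
tcp_rot: [-3.141, -0.002, -3.14]
ft_force: [-0.7, 0.0, -1.5]
opening: 0.265
[472.63844155 275.88576265 399.56666497]
```

View pics/w5.png

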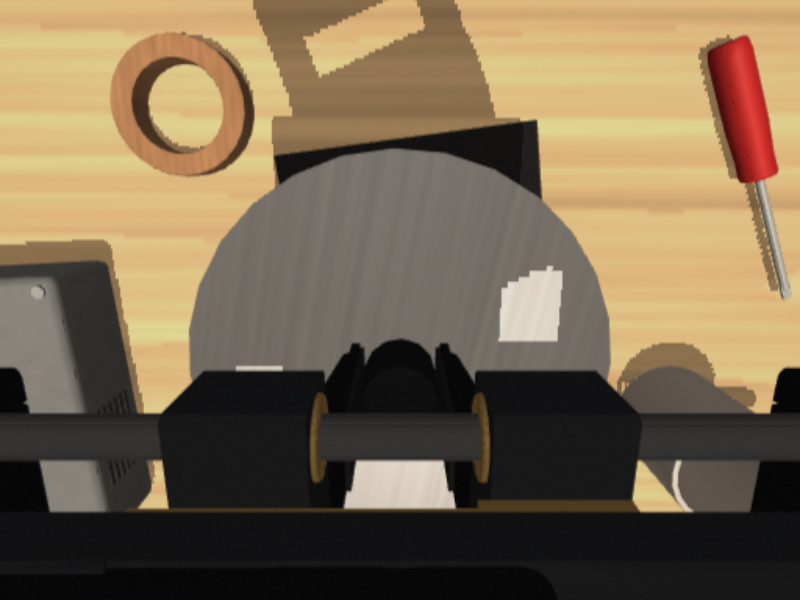

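View pics/t5.png

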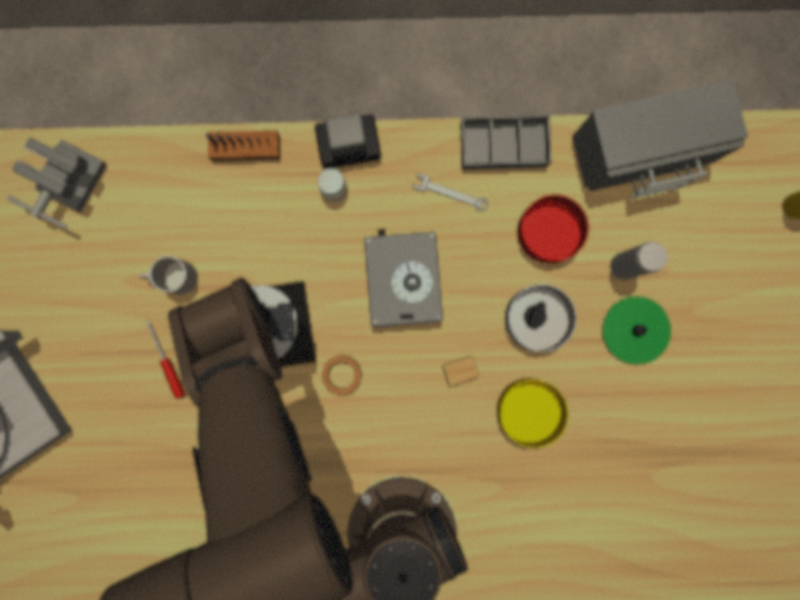

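```bash
python3 -m pendant '[{"x":0,"y":0.05,"z":0.1,"rx":0,"ry":0,"rz":0,"jaw":0},{"x":0,"y":0.1,"z":0.35,"rx":0,"ry":0,"rz":0,"jaw":0},{"x":0,"y":0.1,"z":0.65,"rx":0,"ry":0,"rz":0,"jaw":0},{"x":0,"y":0.1,"z":0.9,"rx":0,"ry":0,"rz":0,"jaw":0},{"x":0,"y":0.1,"z":1,"rx":0,"ry":0,"rz":0,"jaw":0},{"x":0,"y":0.1,"z":1,"rx":0,"ry":0,"rz":0,"jaw":0}]'
python3 -m pendant '[{"x":0,"y":0,"z":0.1,"rx":0,"ry":0,"rz":0,"jaw":0},{"x":0,"y":0,"z":0.2,"rx":0,"ry":0,"rz":0,"jaw":0},{"x":0,"y":0,"z":0.24,"rx":0,"ry":0,"rz":0,"jaw":0},{"x":0,"y":0,"z":0.25,"rx":0,"ry":0,"rz":0,"jaw":0},{"x":0,"y":0,"z":0.25,"rx":0,"ry":0,"rz":0,"jaw":0}]'
```

```text
t: 9.3
eef_pos: [473.9, 288.0, 250.1]
tcp_rot: [-3.141, -0.001, 3.14]
ft_force: [0.1, 0.4, -2.4]
opening: 0.266
t: 9.93
eef_pos: [473.8, 288.5, 213.3]
tcp_rot: [3.141, 0.0, 3.141]
ft_force: [-0.7, -0.1, -2.0]
opening: 0.268
```

```bash
python3 -m pendant '[{"x":0,"y":0,"z":0.015,"rx":0,"ry":0,"rz":0,"jaw":0},{"x":0,"y":0,"z":0.027,"rx":0,"ry":0,"rz":0,"jaw":0},{"x":0,"y":0,"z":0.027,"rx":0,"ry":0,"rz":0,"jaw":0}]'
```

```text
t: 10.3
eef_pos: [473.8, 288.5, 209.1]
tcp_rot: [3.142, -0.0, 3.141]
ft_force: [0.0, 0.1, -3.1]
opening: 0.268
```

```bash
python3 -m pendant '[{"x":0,"y":0,"z":0.01,"rx":0,"ry":0,"rz":0,"jaw":0},{"x":0,"y":0,"z":0.01,"rx":0,"ry":0,"rz":0,"jaw":0}]'
```

```text
t: 10.55
eef_pos: [473.8, 288.5, 208.6]
tcp_rot: [3.141, 0.001, 3.141]
ft_force: [-2.4, -2.4, 9.6]
opening: 0.269
```

The upward force shows the lid resting on the mat. I open and lift off.

```bash
python3 -m pendant '[{"x":0,"y":0,"z":0,"rx":0,"ry":0,"rz":0,"jaw":0.4},{"x":0,"y":0,"z":0,"rx":0,"ry":0,"rz":0,"jaw":0.7},{"x":0,"y":0,"z":0,"rx":0,"ry":0,"rz":0,"jaw":1},{"x":0,"y":0,"z":0,"rx":0,"ry":0,"rz":0,"jaw":1},{"x":0,"y":0,"z":0,"rx":0,"ry":0,"rz":0,"jaw":1},{"x":0,"y":0,"z":0,"rx":0,"ry":0,"rz":0,"jaw":1},{"x":0,"y":0,"z":0,"rx":0,"ry":0,"rz":0,"jaw":1}]'
python3 -m pendant '[{"x":0,"y":0,"z":-0.2,"rx":0,"ry":0,"rz":0,"jaw":1},{"x":0,"y":0,"z":-0.6,"rx":0,"ry":0,"rz":0,"jaw":1},{"x":0,"y":0,"z":-1,"rx":0,"ry":0,"rz":0,"jaw":1}]'
python3 -m pendant '[{"x":0,"y":-0.4,"z":-0.2,"rx":0,"ry":0,"rz":0,"jaw":1},{"x":-0.3,"y":-0.7,"z":-0.3,"rx":0,"ry":0,"rz":0,"jaw":1},{"x":-0.6,"y":-1,"z":-0.3,"rx":0,"ry":0,"rz":0,"jaw":1},{"x":-0.7,"y":-1,"z":-0.3,"rx":0,"ry":0,"rz":0,"jaw":1}]'
python3 -m pendant '[{"x":-0.2,"y":-0.4,"z":0,"rx":0,"ry":0,"rz":0,"jaw":1},{"x":-0.5,"y":-0.7,"z":0,"rx":0,"ry":0,"rz":0,"jaw":1},{"x":-0.7,"y":-1,"z":0,"rx":0,"ry":0,"rz":0,"jaw":1},{"x":-0.7,"y":-1,"z":0,"rx":0,"ry":0,"rz":0,"jaw":1}]'
python3 -m pendant '[{"x":-0.05,"y":-0.17,"z":0.3,"rx":0,"ry":0,"rz":0,"jaw":1},{"x":-0.05,"y":-0.17,"z":0.3,"rx":0,"ry":0,"rz":0,"jaw":1},{"x":-0.05,"y":-0.17,"z":0.3,"rx":0,"ry":0,"rz":0,"jaw":1}]'
python3 - <<'E'
from h import *
from cell import env
import cv2
print(env.state()["eef_pos"],env.state()["joints"])
c=env.read_camera("wrist");np.save("pics/w6.npy",c,allow_pickle=True)
cv2.imwrite("pics/w6.png",cv2.resize(c["img"][:,:,::-1],(800,600)))
cv2.imwrite("pics/t6.png",cv2.resize(env.read_camera("top")["img"][:,:,::-1],(800,600)))
E
```

```text
t: 11.42
eef_pos: [473.8, 288.5, 207.7]
tcp_rot: [3.141, 0.0, 3.141]
ft_force: [-0.6, 0.2, 0.6]
opening: 0.945
t: 11.8
eef_pos: [473.6, 288.4, 359.1]
tcp_rot: [-3.141, -0.001, 3.141]
ft_force: [0.1, 0.1, 0.0]
opening: 1.0
t: 12.3
eef_pos: [580.3, 135.6, 403.0]
tcp_rot: [-3.141, 0.001, 3.138]
ft_force: [-0.6, 1.7, -0.3]
opening: 1.0
t: 12.8
eef_pos: [684.9, -15.1, 401.6]
tcp_rot: [-3.141, -0.0, 3.137]
ft_force: [-0.1, 0.2, 0.1]
opening: 0.999
t: 13.18
eef_pos: [690.9, -36.2, 358.6]
tcp_rot: [3.141, 0.001, 3.141]
ft_force: [-0.5, 0.2, 0.4]
opening: 0.999
[690.93679191 -36.18764755 358.61877406] [-1.47759249e-01  6.29945619e-01  1.42801658e+00  3.86060557e-04
  1.08311925e+00 -1.71858756e+00]
```

View pics/w6.png

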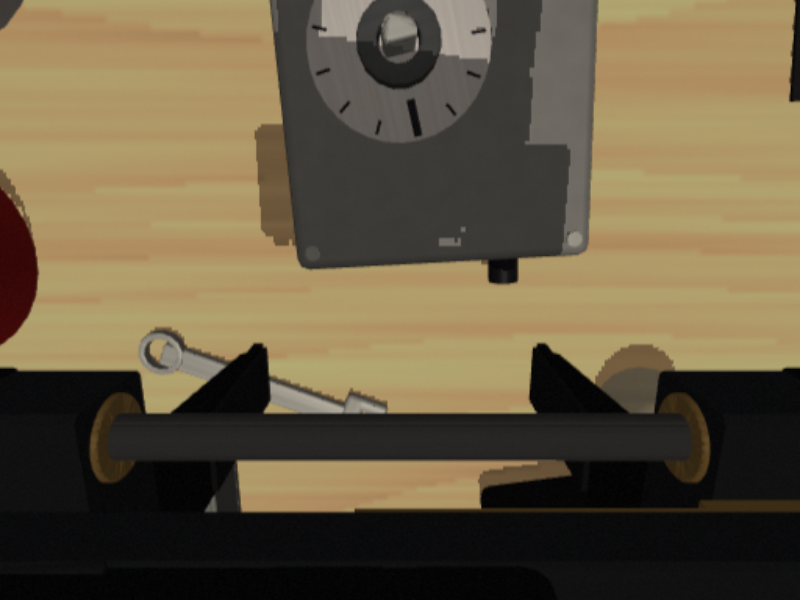

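View pics/t6.png

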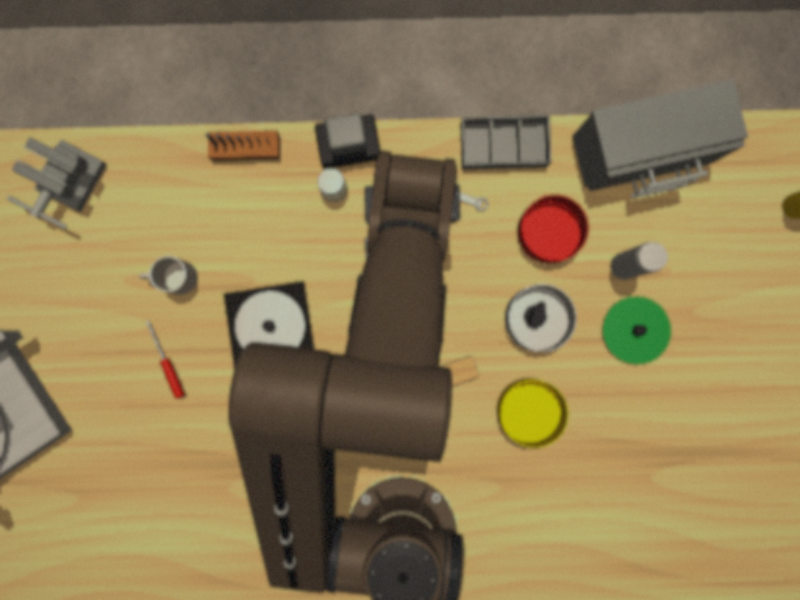

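The lid lies in the middle of the mat at (268,326). The pointer knob stands in the open tin at (537,314). The wrist view shows the dial, with its broad tick at (414,117) and the shaft at (400,35). I go a bit lower and closer to measure the shaft.

```bash
python3 -m pendant '[{"x":0.15,"y":0,"z":0.1,"rx":0,"ry":0,"rz":0,"jaw":1},{"x":0.26,"y":0,"z":0.2,"rx":0,"ry":0,"rz":0,"jaw":1},{"x":0.26,"y":0,"z":0.2,"rx":0,"ry":0,"rz":0,"jaw":1},{"x":0.26,"y":0,"z":0.2,"rx":0,"ry":0,"rz":0,"jaw":1}]'
python3 - <<'E'
from h import *
from cell import env
c=env.read_camera("wrist");np.save("pics/w7.npy",c,allow_pickle=True); print(env.state()["eef_pos"],env.state()["tcp_rot"])
u,v=proj(c,[562,-37,70]);print(u,v);crop(c,u,v,180,"pics/w7.png")
E
```

```text
t: 13.78
eef_pos: [652.7, -36.8, 329.1]
tcp_rot: [-3.141, 0.002, 3.141]
ft_force: [0.3, -0.4, 0.0]
opening: 1.001
[652.75587787 -36.84370552 328.89279394] [-3.14136738e+00  2.24045475e-03  3.14140284e+00]
258.04296256159813 81.14319271859739
```

View pics/w7.png

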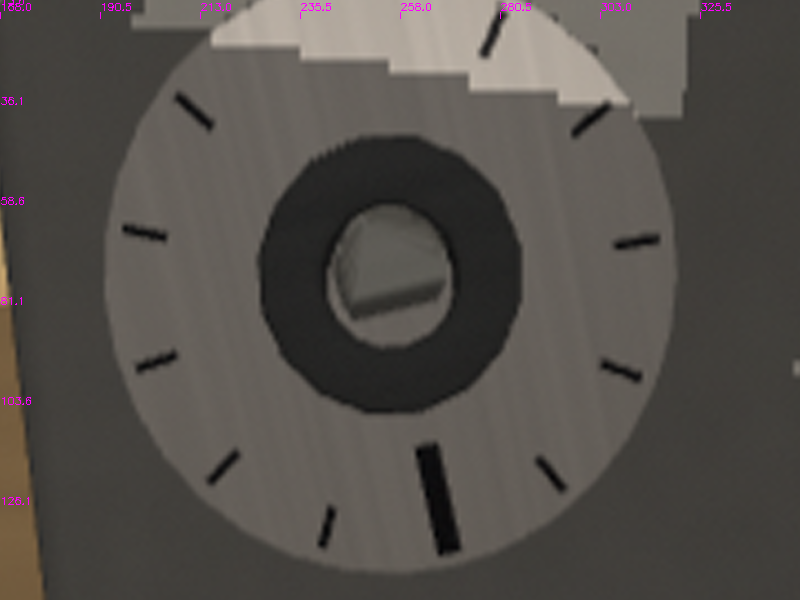

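```bash
python3 - <<'E'
from h import *
from scipy.optimize import least_squares
c=np.load("pics/w7.npy",allow_pickle=True).item()
u0,v0=258.043-90,81.143-67.5
W=lambda p,z=70:pix2z(c,u0+p[0]*.225,v0+p[1]*.225,z)[:2]
T=np.array([W(p) for p in [(195,111),(145,232),(156,362),(223,467),(327,527),(551,474),(621,370),(637,241),(591,120),(494,35)]])
f=lambda P:least_squares(lambda q:np.hypot(*(P-q[:2]).T)-q[2],[562,-37,40])
r=f(T);print("ticks",r.x,r.fun.round(2))
a=np.array([W(p) for p in [(105,270),(676,270),(395,573),(300,558),(500,555),(190,500)]]);r2=f(a);print("disc",r2.x,r2.fun.round(2))
a=np.array([W(p,84) for p in [(259,272),(521,270),(393,413),(310,390),(475,390),(393,135)]]);r3=f(a);print("collar",r3.x,r3.fun.round(2))
for p,q in [((427,444),(450,554))]:
    A,B=W(p),W(q); print(A,B,np.degrees(np.arctan2(*(B-A)[::-1])),np.degrees(np.arctan2(*((A+B)/2-r.x[:2])[::-1])))
an=np.degrees(np.arctan2(T[:,1]-r.x[1],T[:,0]-r.x[0]));print(an.round(1))
# flat bottom? top edge of flat
A,B=W((353,318),100),W((446,282),100);print("flat top edge",A,B)
E
```

```text
ticks [559.74369484 -38.55347862  39.09667971] [ 0.02  0.04  0.1  -0.08 -0.1   0.06  0.02  0.1  -0.09 -0.06]
disc [560.25276159 -38.72300645  45.15240355] [-0.36  0.07 -0.56 -0.53  0.34  1.03]
collar [560.29727774 -38.47996069  19.65350806] [-0.1  -0.31 -0.56  0.25  0.59  0.13]
[584.09810469 -32.59192507] [601.72890176 -28.6827509 ] 12.501612430171859 13.422845343842077
[-130.1 -101.6  -72.8  -44.2  -15.5   42.    70.8   99.5  127.8  156.2]
flat top edge [566.82695292 -43.73244783] [562.12232576 -30.87977378]
```

The shaft is at about (559.9,-38.5) and the dial ticks give a flat direction of +13.3°. Now to the knob in the tin.

```bash
python3 -m pendant '[{"x":0.1,"y":-0.3,"z":-0.27,"rx":0,"ry":0,"rz":0,"jaw":1},{"x":0.2,"y":-0.6,"z":-0.27,"rx":0,"ry":0,"rz":0,"jaw":1},{"x":0.3,"y":-1,"z":-0.27,"rx":0,"ry":0,"rz":0,"jaw":1},{"x":0.3,"y":-1,"z":-0.27,"rx":0,"ry":0,"rz":0,"jaw":1}]'
python3 -m pendant '[{"x":0.1,"y":-0.3,"z":0,"rx":0,"ry":0,"rz":0,"jaw":1},{"x":0.22,"y":-0.6,"z":0,"rx":0,"ry":0,"rz":0,"jaw":1},{"x":0.22,"y":-0.91,"z":0,"rx":0,"ry":0,"rz":0,"jaw":1},{"x":0.22,"y":-0.91,"z":0,"rx":0,"ry":0,"rz":0,"jaw":1},{"x":0.22,"y":-0.91,"z":0,"rx":0,"ry":0,"rz":0,"jaw":1}]'
python3 - <<'E'
from h import *
from cell import env
c=env.read_camera("wrist");np.save("pics/w8.npy",c,allow_pickle=True); print(env.state()["eef_pos"],env.state()["tcp_rot"],env.state()["joints"])
u,v=proj(c,[473,-324,44]);print(u,v);crop(c,u,v,160,"pics/w8.png")
E
```

```text
t: 14.32
eef_pos: [606.5, -190.7, 368.9]
tcp_rot: [-3.141, 0.001, 3.137]
ft_force: [-0.5, 0.6, 0.1]
opening: 0.999
t: 14.95
eef_pos: [574.4, -322.6, 368.2]
tcp_rot: [3.141, 0.0, 3.141]
ft_force: [-0.7, 0.6, 0.4]
opening: 0.999
[ 574.42823518 -322.25265245  368.21702047] [ 3.14120447e+00  3.94075666e-05 -3.14107699e+00] [-6.11511066e-01  5.73901451e-01  1.51059923e+00  3.90764299e-04
  1.05728277e+00 -2.18301505e+00]
255.99120373127093 75.74799492939985
```

View pics/w8.png

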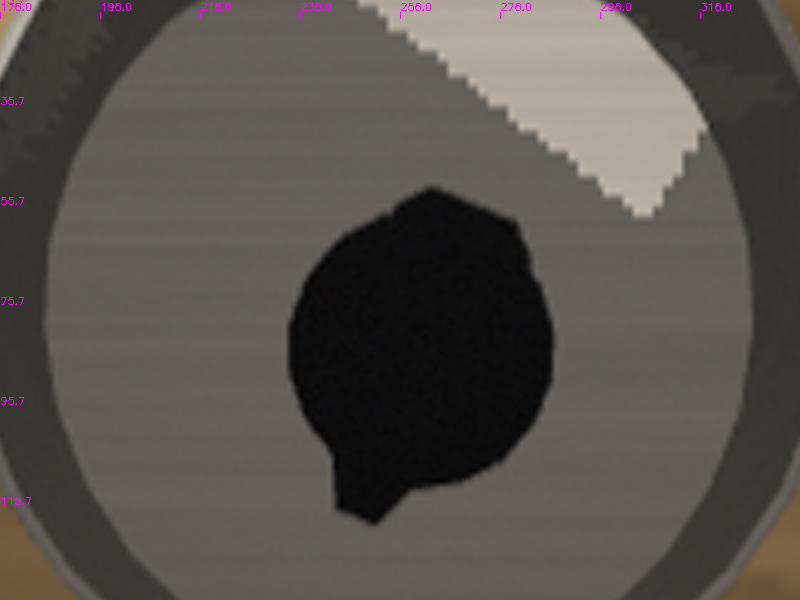

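```bash
python3 - <<'E'
from h import *
c=np.load("pics/w8.npy",allow_pickle=True).item()
c["img"]=np.clip(c["img"].astype(float)*8,0,255).astype(np.uint8)
crop(c,260,82,80,"pics/w8b.png")
E
```

```text
(no output)
```

View pics/w8b.png

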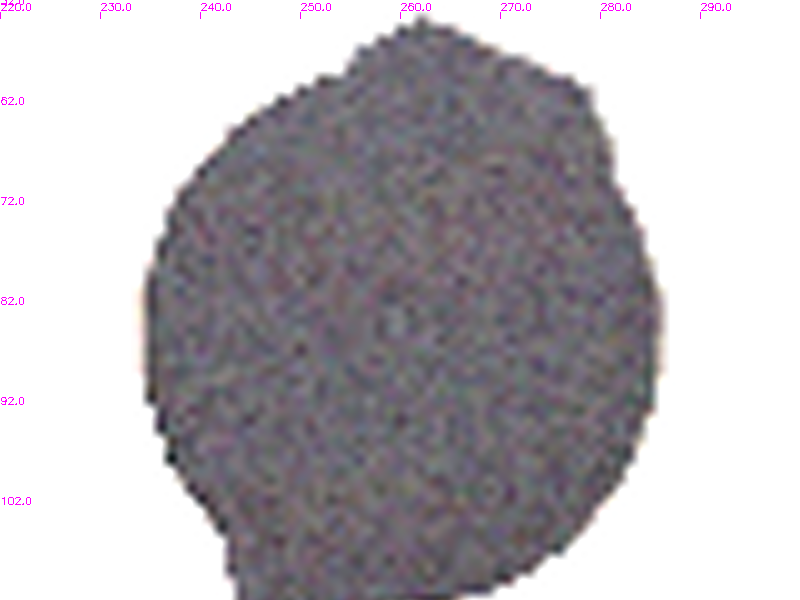

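```bash
cat > fit.py <<'E'
from h import *
from scipy.optimize import minimize
def mask_model(c,p,bz,S=4,off=(180,20),wh=(150,130),nw=4.,bw=8.5):
    x,y,yaw=p; R=Ro.from_euler("z",yaw).as_matrix()
    m=np.zeros((wh[1]*S,wh[0]*S),np.uint8)
    def hull(P):
        q=np.array([proj(c,R@np.array(a)+[x,y,bz]) for a in P]); q=(q-off+.5)*S-.5
        cv2.fillConvexPoly(m,cv2.convexHull(np.round(q*16).astype(np.int32)),1,shift=4)
    th=np.linspace(0,2*np.pi,60)
    hull([(27*np.cos(t),27*np.sin(t),z) for t in th for z in(0,5)])
    o=[(-24,bw),(-19,13),(14,13),(34,nw)]
    hull([(a,s*b,z) for a,b in o for s in(1,-1) for z in (0,40)])
    return m
def fit(c,p0,bz,thr=25,**k):
    S=4;off=(180,20);wh=(150,130)
    g=cv2.cvtColor(c["img"],cv2.COLOR_RGB2GRAY)[off[1]:off[1]+wh[1],off[0]:off[0]+wh[0]]
    g=cv2.resize(g,None,fx=S,fy=S,interpolation=cv2.INTER_CUBIC); obs=(g<thr).astype(np.uint8)
    n,l,st,ce=cv2.connectedComponentsWithStats(obs); i=1+np.argmax(st[1:,4]); obs=(l==i).astype(np.uint8)
    f=lambda p:np.count_nonzero(mask_model(c,(p[0],p[1],p[2]/20),bz,nw=p[3],bw=p[4])!=obs)
    r=minimize(f,[p0[0],p0[1],p0[2]*20,4,8.5],method="Nelder-Mead",options=dict(initial_simplex=[[p0[0]+a,p0[1]+b,p0[2]*20+d,4+e,8.5+g] for a,b,d,e,g in[(-3,-2,-2,0,0),(3,0,0,0,0),(0,3,0,0,0),(0,0,3,0,0),(0,0,0,1.5,0),(0,0,0,0,1.5)]]))
    return r.x,r.fun,obs.sum(),obs
E
python3 - <<'E'
from fit import *
c=np.load("pics/w8.npy",allow_pickle=True).item()
for d in(-30,-60):
    x,f,n,obs=fit(c,(473,-324,np.radians(d)),4); print(x.round(2),np.degrees(x[2]/20).round(2),f,n)
    m=mask_model(c,(x[0],x[1],x[2]/20),4,nw=x[3],bw=x[4])
cv2.imwrite("pics/fit.png",np.dstack([obs*255,m*255,0*m]))
E
```

```text
[ 479.92 -320.01   -7.56    3.02    8.19] -21.66 2653.0 38910
[ 4.7845e+02 -3.1969e+02 -7.3700e+00  3.0500e+00 -2.8000e-01] -21.12 2587.0 38910
```

View pics/fit.png

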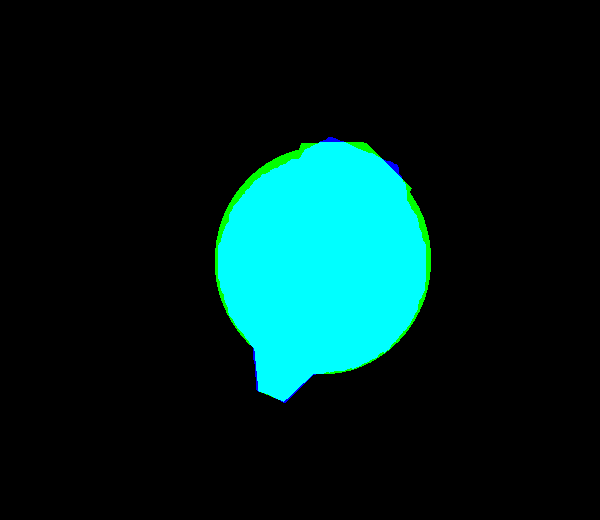

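```bash
sed -i 's/nw=4.,bw=8.5):/nw=4.,bw=8.5,sr=27.):/; s/(27\*np.cos(t),27\*np.sin(t),z)/(sr*np.cos(t),sr*np.sin(t),z)/' fit.py
python3 - <<'E'
from fit import *
import fit as F
c=np.load("pics/w8.npy",allow_pickle=True).item()
for thr in (25,45):
  for sr in (26,26.5,27):
    mm=F.mask_model; g=mm
    F.mask_model=lambda *a,sr=sr,**k: g(*a,sr=sr,**k)
    x,f,n,obs=F.fit(c,(477,-320,np.radians(-22)),4,thr=thr); print(thr,sr,x.round(2),np.degrees(x[2]/20).round(2),f,n)
    m=F.mask_model(c,(x[0],x[1],x[2]/20),4,nw=x[3],bw=x[4]);F.mask_model=g
    if thr==45 and sr==26.5: cv2.imwrite("pics/fit2.png",np.dstack([obs*255,m*255,0*m])[100:420,180:450].repeat(2,0).repeat(2,1)[:600])
E
```

```text
25 26 [ 479.57 -319.94   -7.54    2.88    8.45] -21.61 924.0 38910
25 26.5 [ 479.79 -320.22   -7.57    3.15    8.54] -21.67 1777.0 38910
25 27 [ 479.93 -320.27   -7.49    2.62    8.67] -21.46 2662.0 38910
45 26 [ 479.52 -320.02   -7.46    3.28    8.53] -21.37 836.0 40052
45 26.5 [ 479.47 -319.94   -7.49    3.58    8.95] -21.45 874.0 40052
45 27 [ 479.7  -319.76   -7.76    3.27    8.08] -22.22 1667.0 40052
```

View pics/fit2.png

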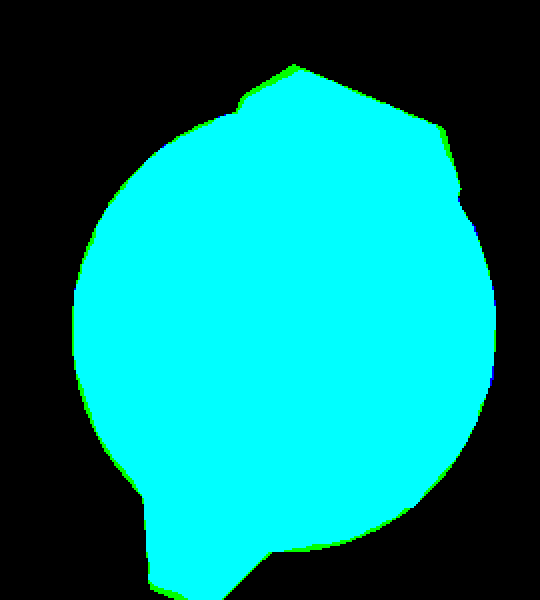

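The silhouette fit puts the pointer knob at (479.6,-320.0), nose at -21.5° and 8 mm off the tin's centre, which matches the description. I move over it with the jaws part open so they clear the tin wall.

```bash
python3 -m pendant '[{"x":0.3,"y":0.01,"z":0.1,"rx":0,"ry":0,"rz":0.2,"jaw":0.62},{"x":0.632,"y":0.016,"z":0.3,"rx":0,"ry":0,"rz":0.4,"jaw":0.62},{"x":0.632,"y":0.016,"z":0.6,"rx":0,"ry":0,"rz":0.478,"jaw":0.62},{"x":0.632,"y":0.016,"z":0.655,"rx":0,"ry":0,"rz":0.478,"jaw":0.62},{"x":0.632,"y":0.016,"z":0.655,"rx":0,"ry":0,"rz":0.478,"jaw":0.62},{"x":0.632,"y":0.016,"z":0.655,"rx":0,"ry":0,"rz":0.478,"jaw":0.62}]'
python3 - <<'E'
from h import *
from cell import env
c=env.read_camera("wrist");np.save("pics/w9.npy",c,allow_pickle=True); print(env.state()["eef_pos"],np.degrees(env.state()["tcp_rot"]))
c["img"]=np.clip(c["img"].astype(float)*3,0,255).astype(np.uint8)
crop(c,256,220,260,"pics/w9.png")
E
```

```text
t: 15.75
eef_pos: [479.9, -320.9, 271.2]
tcp_rot: [-3.141, 0.002, 2.767]
ft_force: [0.2, 0.0, 0.2]
opening: 0.622
[ 479.70884111 -320.99205156  271.17142822] [-1.79965916e+02  1.17000722e-01  1.58531564e+02]
```

View pics/w9.png

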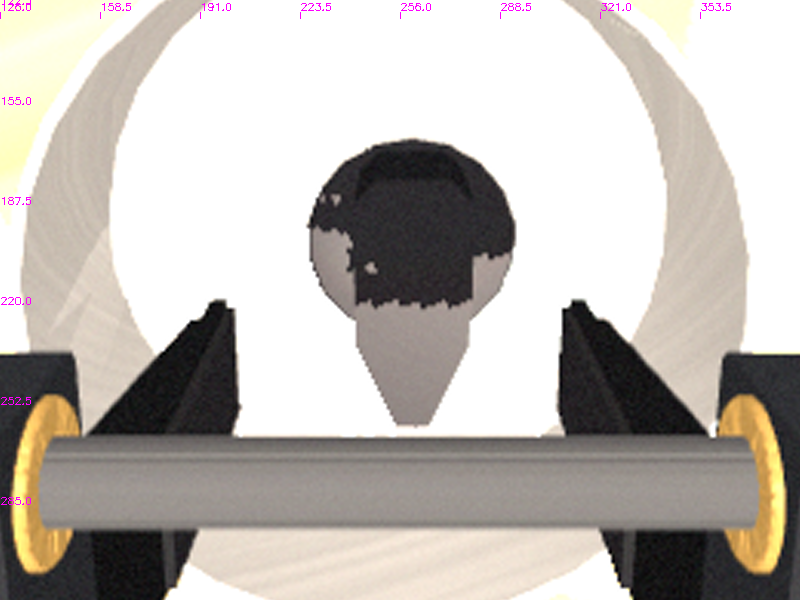

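The knob sits between the fingers, nose at (412,425) and bar parallel to the pads. I descend and close.

```bash
python3 -m pendant '[{"x":0,"y":0.01,"z":0.15,"rx":0,"ry":0,"rz":0,"jaw":0.62},{"x":0,"y":0.01,"z":0.3,"rx":0,"ry":0,"rz":0,"jaw":0.62},{"x":0,"y":0.01,"z":0.4,"rx":0,"ry":0,"rz":0,"jaw":0.62},{"x":0,"y":0.01,"z":0.447,"rx":0,"ry":0,"rz":0,"jaw":0.62},{"x":0,"y":0.01,"z":0.447,"rx":0,"ry":0,"rz":0,"jaw":0.62}]'
python3 - <<'E'
from h import *
from cell import env
c=env.read_camera("wrist");np.save("pics/w10.npy",c,allow_pickle=True); print(env.state()["eef_pos"],env.state()["tcp_rot"])
c["img"]=np.clip(c["img"].astype(float)*3,0,255).astype(np.uint8)
crop(c,256,220,260,"pics/w10.png")
E
python3 -m pendant '[{"x":0,"y":0.01,"z":0,"rx":0,"ry":0,"rz":0,"jaw":0.45},{"x":0,"y":0.01,"z":0,"rx":0,"ry":0,"rz":0,"jaw":0.3},{"x":0,"y":0.01,"z":0,"rx":0,"ry":0,"rz":0,"jaw":0.15},{"x":0,"y":0.01,"z":0,"rx":0,"ry":0,"rz":0,"jaw":0},{"x":0,"y":0.01,"z":0,"rx":0,"ry":0,"rz":0,"jaw":0},{"x":0,"y":0.01,"z":0,"rx":0,"ry":0,"rz":0,"jaw":0},{"x":0,"y":0.01,"z":0,"rx":0,"ry":0,"rz":0,"jaw":0},{"x":0,"y":0.01,"z":0,"rx":0,"ry":0,"rz":0,"jaw":0}]'
```

```text
t: 16.42
eef_pos: [479.8, -319.8, 202.9]
tcp_rot: [3.141, -0.0, 2.766]
ft_force: [0.4, -0.3, -0.6]
opening: 0.618
[ 479.81733093 -319.82449232  203.21534704] [-3.14152896e+00  5.09077185e-04  2.76562503e+00]
t: 17.48
eef_pos: [480.2, -318.3, 202.9]
tcp_rot: [3.141, 0.0, 2.766]
ft_force: [0.1, 0.2, 3.8]
opening: 0.272
```

View pics/w10.png

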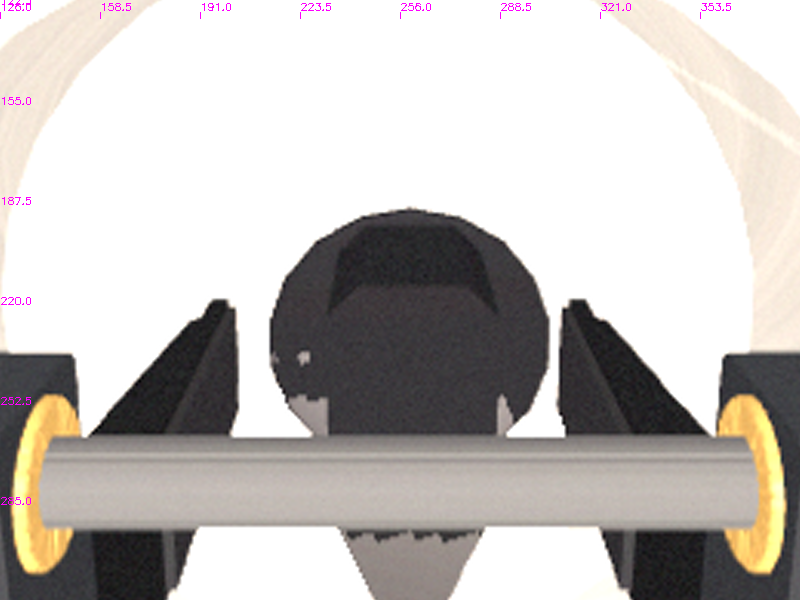

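```bash
python3 -m pendant '[{"x":0,"y":0,"z":0,"rx":0,"ry":0,"rz":0,"jaw":0},{"x":0,"y":0,"z":0,"rx":0,"ry":0,"rz":0,"jaw":0}]'
python3 - <<'E'
from h import *
from cell import env
c=env.read_camera("wrist");np.save("pics/w11.npy",c,allow_pickle=True); s=env.state();print(s["eef_pos"],s["tcp_rot"])
R=Ro.from_euler("xyz",s["tcp_rot"]).as_matrix(); p=s["eef_pos"]
for q in [(0,0,171-11),(-24,0,160),(24,0,160),(24,8.4,160),(24,-8.4,160),(27,0,191)]: print(q,proj(c,p+R@np.array(q,float)).round(1))
c["img"]=np.clip(c["img"].astype(float)*3,0,255).astype(np.uint8)
crop(c,256,220,260,"pics/w11.png")
E
```

```text
t: 17.73
eef_pos: [480.2, -318.3, 202.9]
tcp_rot: [3.142, 0.0, 2.766]
ft_force: [-0.5, 1.7, 5.6]
opening: 0.272
[ 480.2229625  -318.32158178  202.89994217] [3.14153861e+00 1.06156632e-04 2.76558713e+00]
(0, 0, 160) [260.1 263.6]
(-24, 0, 160) [259.9 307.9]
(24, 0, 160) [260.2 215.6]
(24, 8.4, 160) [278.6 215.6]
(24, -8.4, 160) [241.8 215.6]
(27, 0, 191) [259.5 192.5]
```

View pics/w11.png

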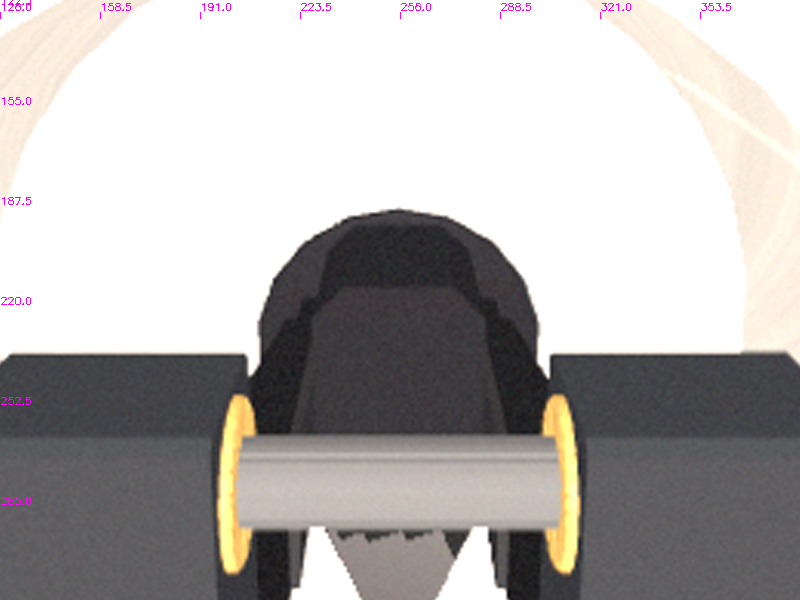

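The knob is gripped. Its edge in the image lies 5 px left of the prediction, so the wrist calibration is about 2.15 mm off along tool y, and I will correct for that. Next I lift and carry it to a viewing pose near the shaft, turning the nose to 13.3°.

```bash
python3 -m pendant '[{"x":0,"y":0,"z":-0.1,"rx":0,"ry":0,"rz":0,"jaw":0},{"x":0,"y":0,"z":-0.3,"rx":0,"ry":0,"rz":0,"jaw":0},{"x":0,"y":0,"z":-0.6,"rx":0,"ry":0,"rz":0,"jaw":0},{"x":0,"y":0,"z":-0.9,"rx":0,"ry":0,"rz":0,"jaw":0},{"x":0,"y":0,"z":-1,"rx":0,"ry":0,"rz":0,"jaw":0}]'
python3 -m pendant '[{"x":-0.05,"y":0.25,"z":0,"rx":0,"ry":0,"rz":0,"jaw":0},{"x":-0.1,"y":0.5,"z":0,"rx":0,"ry":0,"rz":0,"jaw":0},{"x":-0.1,"y":0.763,"z":0,"rx":0,"ry":0,"rz":0,"jaw":0}]'
python3 -m pendant '[{"x":-0.05,"y":0.25,"z":0,"rx":0,"ry":0,"rz":0,"jaw":0},{"x":-0.1,"y":0.5,"z":0,"rx":0,"ry":0,"rz":0,"jaw":0},{"x":-0.1,"y":0.763,"z":0,"rx":0,"ry":0,"rz":0,"jaw":0}]'
python3 -m pendant '[{"x":-0.05,"y":0.25,"z":0,"rx":0,"ry":0,"rz":-0.2,"jaw":0},{"x":-0.1,"y":0.5,"z":0,"rx":0,"ry":0,"rz":-0.4,"jaw":0},{"x":-0.1,"y":0.763,"z":0.1,"rx":0,"ry":0,"rz":-0.6,"jaw":0},{"x":-0.1,"y":0.763,"z":0.15,"rx":0,"ry":0,"rz":-0.774,"jaw":0},{"x":-0.1,"y":0.763,"z":0.15,"rx":0,"ry":0,"rz":-0.774,"jaw":0},{"x":-0.1,"y":0.763,"z":0.15,"rx":0,"ry":0,"rz":-0.774,"jaw":0}]'
python3 - <<'E'
from h import *
from cell import env
c=env.read_camera("wrist");s=env.state();c["s"]=s;np.save("pics/w12.npy",c,allow_pickle=True); print(s["eef_pos"],np.degrees(s["tcp_rot"]))
c["img"]=np.clip(c["img"].astype(float)*2,0,255).astype(np.uint8)
crop(c,256,150,400,"pics/w12.png")
E
```

```text
t: 18.4
eef_pos: [480.1, -318.3, 355.9]
tcp_rot: [-3.14, 0.004, 2.766]
ft_force: [0.5, -0.2, -1.2]
opening: 0.278
t: 18.77
eef_pos: [536.6, -216.5, 352.2]
tcp_rot: [3.141, -0.001, 2.765]
ft_force: [0.1, -0.1, -0.8]
opening: 0.271
t: 19.15
eef_pos: [592.7, -115.4, 352.0]
tcp_rot: [-3.142, -0.001, 2.765]
ft_force: [-0.4, -0.3, -1.3]
opening: 0.273
t: 19.9
eef_pos: [648.1, -15.9, 330.3]
tcp_rot: [3.141, -0.0, -2.913]
ft_force: [-0.4, -0.5, -1.1]
opening: 0.27
[648.06991162 -15.97928495 330.52044122] [ 1.79998813e+02  4.94207275e-03 -1.66891926e+02]
```

View pics/w12.png

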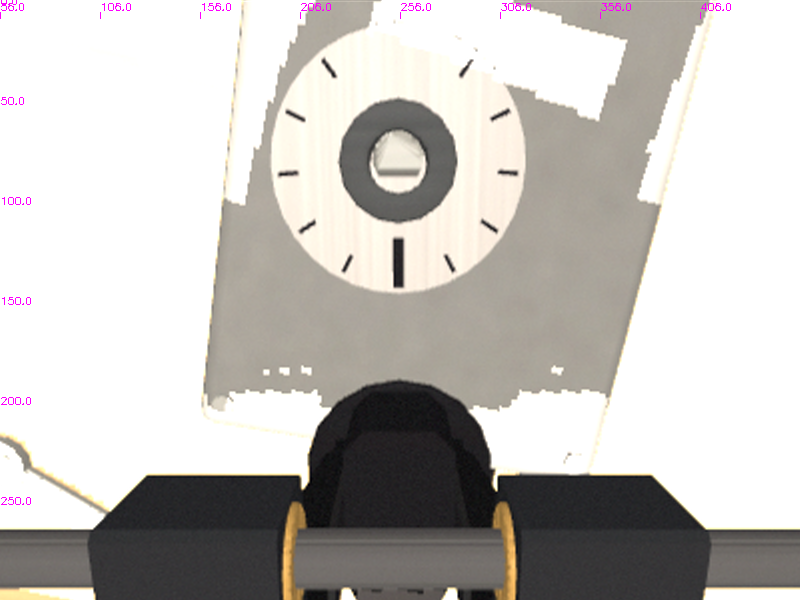

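The view is symmetrical. The broad tick is vertical at (398,262) directly ahead of the blunt end at (400,435), so orientation and tool y already match. I fit the ticks for the remaining shift along tool x.

```bash
python3 - <<'E'
from h import *
c=np.load("pics/w12.npy",allow_pickle=True).item()
crop(c,255,80,150,"pics/w12a.png")
c["img"]=np.clip(c["img"].astype(float)*3,0,255).astype(np.uint8)
crop(c,256,220,120,"pics/w12b.png")
E
```

```text
(no output)
```

View pics/w12a.png

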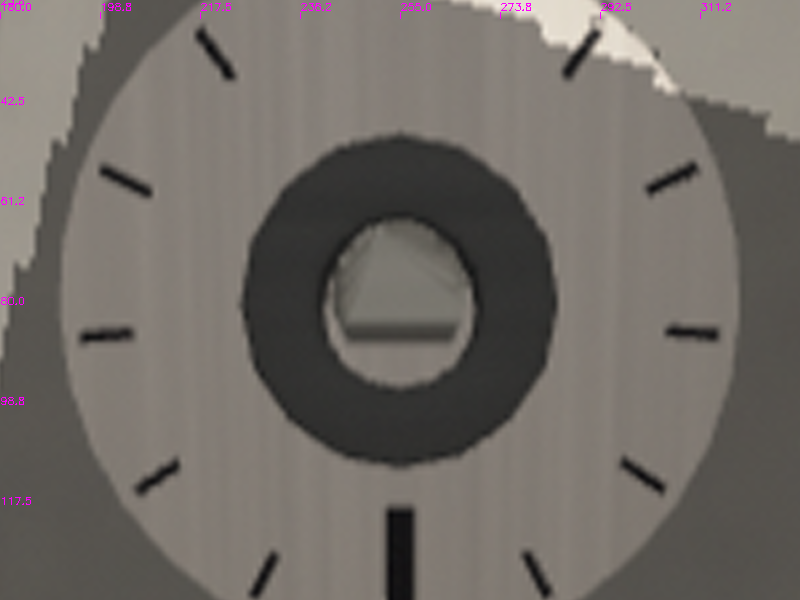

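View pics/w12b.png

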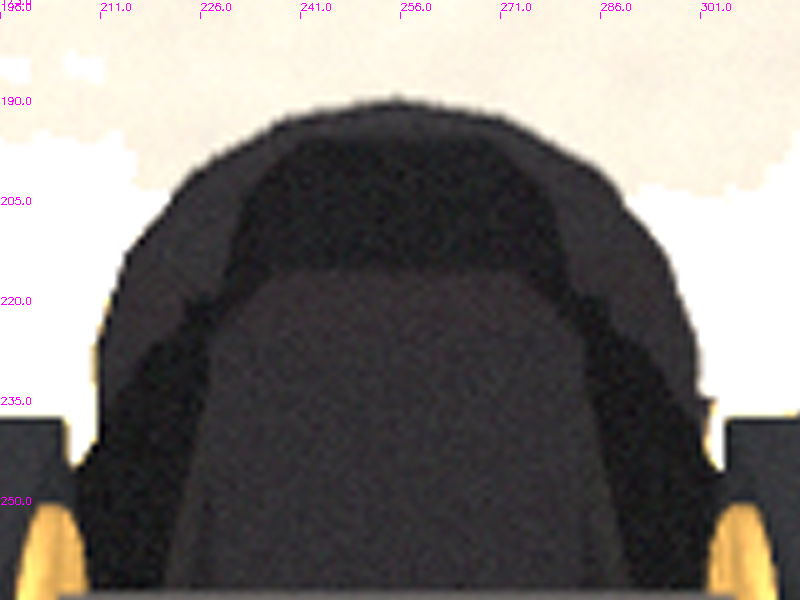

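```bash
python3 - <<'E'
from h import *
from scipy.optimize import least_squares
c=np.load("pics/w12.npy",allow_pickle=True).item();s=c["s"]
R=Ro.from_euler("xyz",s["tcp_rot"]).as_matrix();p=s["eef_pos"]
tl=lambda u,v,z:R.T@(pix2z(c,u,v,z)-p)
A=lambda a,z=70:tl(180+a[0]*.1875,23.75+a[1]*.1875,z)[:2]
f=lambda P:least_squares(lambda q:np.hypot(*(P-q[:2]).T)-q[2],[90,0,40])
r=f(np.array([A(a) for a in [(215,54),(126,180),(107,335),(158,476),(264,574),(581,54),(672,179),(692,332),(643,476),(537,574)]]));print("ticks tool",r.x.round(2),r.fun.round(2))
r2=f(np.array([A(a,84) for a in [(400,135),(243,300),(556,300),(400,465),(290,412),(510,412)]]));print("collar tool",r2.x.round(2),r2.fun.round(2))
print("shaft flat edge",A((400,325),100), "shaft back",A((400,222),100))
B=lambda a,zt:tl(196+a[0]*.15,175+a[1]*.15,p[2]-zt)[:2]
print("blunt top edge",B((393,270),158.9),"skirt edge bottom",B((398,97),198.9),"skirt side",B((97,345),195),B((697,345),195), "blunt foot",B((395,135),193.9))
E
```

```text
ticks tool [91.31 -1.97 39.1 ] [ 0.1   0.07 -0.04 -0.05 -0.08 -0.12  0.01 -0.09  0.16  0.04]
collar tool [91.23 -1.94 19.39] [-0.06  0.16  0.12  0.26 -0.26 -0.2 ]
shaft flat edge [87.34963876 -1.88212626] shaft back [98.56739021 -1.86860779]
blunt top edge [25.75478182 -1.89871007] skirt edge bottom [28.08966307 -1.518153  ] skirt side [  7.0107899  -27.54268767] [ 6.96179795 24.29965488] blunt foot [26.03624214 -1.77549876]
```

Knob is at tool x +1.7 and shaft at +91.3, so the shift is 89.6 mm in x and about 0 in y. I move above the shaft and stop with the knob's underside at about 104 mm.

```bash
python3 -m pendant '[{"x":0.2,"y":0,"z":0,"rx":0,"ry":0,"rz":0,"jaw":0},{"x":0.4,"y":0,"z":0,"rx":0,"ry":0,"rz":0,"jaw":0},{"x":0.55,"y":0,"z":0,"rx":0,"ry":0,"rz":0,"jaw":0},{"x":0.597,"y":0,"z":0.05,"rx":0,"ry":0,"rz":0,"jaw":0},{"x":0.597,"y":0,"z":0.12,"rx":0,"ry":0,"rz":0,"jaw":0},{"x":0.597,"y":0,"z":0.18,"rx":0,"ry":0,"rz":0,"jaw":0},{"x":0.597,"y":0,"z":0.18,"rx":0,"ry":0,"rz":0,"jaw":0},{"x":0.597,"y":0,"z":0.18,"rx":0,"ry":0,"rz":0,"jaw":0}]'
python3 - <<'E'
from h import *
from cell import env
s=env.state(); print(s["eef_pos"],np.degrees(s["tcp_rot"]))
c=env.read_camera("scene"); u,v=proj(c,[560,-37,100]); crop(c,u,v,60,"pics/s13.png")
E
```

```text
t: 20.95
eef_pos: [561.3, -36.0, 303.2]
tcp_rot: [3.141, -0.0, -2.91]
ft_force: [0.6, -0.3, -0.8]
opening: 0.275
[561.33131686 -35.97794404 303.16344524] [ 1.79992265e+02 -4.42983937e-03 -1.66706200e+02]
```

View pics/s13.png

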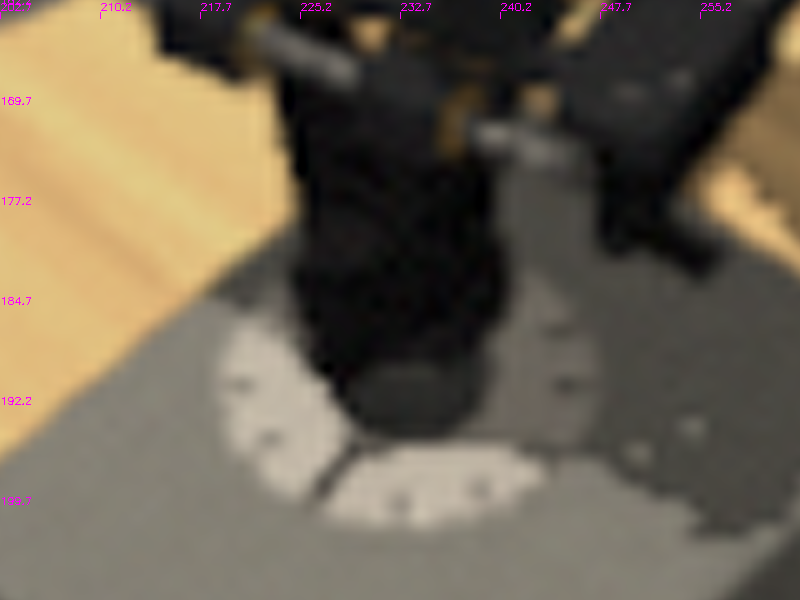

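The knob is above the shaft in the scene view. I press down in steps, with a 0.45 mm x correction, watching the force.

```bash
python3 -m pendant '[{"x":0.003,"y":0,"z":0.02,"rx":0,"ry":0,"rz":0,"jaw":0},{"x":0.003,"y":0,"z":0.035,"rx":0,"ry":0,"rz":0,"jaw":0},{"x":0.003,"y":0,"z":0.045,"rx":0,"ry":0,"rz":0,"jaw":0},{"x":0.003,"y":0,"z":0.045,"rx":0,"ry":0,"rz":0,"jaw":0}]'
```

```text
t: 21.5
eef_pos: [560.6, -36.2, 296.5]
tcp_rot: [3.141, -0.0, -2.91]
ft_force: [-0.3, 0.1, -0.8]
opening: 0.272
```

```bash
python3 -m pendant '[{"x":0,"y":0,"z":0.015,"rx":0,"ry":0,"rz":0,"jaw":0},{"x":0,"y":0,"z":0.03,"rx":0,"ry":0,"rz":0,"jaw":0},{"x":0,"y":0,"z":0.045,"rx":0,"ry":0,"rz":0,"jaw":0},{"x":0,"y":0,"z":0.06,"rx":0,"ry":0,"rz":0,"jaw":0},{"x":0,"y":0,"z":0.06,"rx":0,"ry":0,"rz":0,"jaw":0}]'
```

```text
t: 22.12
eef_pos: [560.5, -36.2, 287.4]
tcp_rot: [3.141, -0.0, -2.91]
ft_force: [-0.1, 0.2, -1.3]
opening: 0.271
```

```bash
python3 -m pendant '[{"x":0,"y":0,"z":0.015,"rx":0,"ry":0,"rz":0,"jaw":0},{"x":0,"y":0,"z":0.03,"rx":0,"ry":0,"rz":0,"jaw":0},{"x":0,"y":0,"z":0.043,"rx":0,"ry":0,"rz":0,"jaw":0},{"x":0,"y":0,"z":0.043,"rx":0,"ry":0,"rz":0,"jaw":0}]'
python3 -m pendant '[{"x":0,"y":0,"z":0.013,"rx":0,"ry":0,"rz":0,"jaw":0},{"x":0,"y":0,"z":0.02,"rx":0,"ry":0,"rz":0,"jaw":0},{"x":0,"y":0,"z":0.02,"rx":0,"ry":0,"rz":0,"jaw":0}]'
```

```text
t: 22.62
eef_pos: [560.6, -36.2, 281.3]
tcp_rot: [3.142, 0.0, -2.91]
ft_force: [-1.5, 0.3, 3.6]
opening: 0.273
t: 23.0
eef_pos: [560.6, -36.2, 278.3]
tcp_rot: [-3.142, 0.0, -2.91]
ft_force: [-1.5, 0.9, 6.6]
opening: 0.272
```

```bash
python3 -m pendant '[{"x":0,"y":0,"z":0.01,"rx":0,"ry":0,"rz":0,"jaw":0},{"x":0,"y":0,"z":0.018,"rx":0,"ry":0,"rz":0,"jaw":0},{"x":0,"y":0,"z":0.018,"rx":0,"ry":0,"rz":0,"jaw":0}]'
python3 -m pendant '[{"x":0,"y":0,"z":0.008,"rx":0,"ry":0,"rz":0,"jaw":0},{"x":0,"y":0,"z":0.008,"rx":0,"ry":0,"rz":0,"jaw":0},{"x":0,"y":0,"z":0.008,"rx":0,"ry":0,"rz":0,"jaw":0}]'
```

```text
t: 23.38
eef_pos: [560.5, -36.2, 275.8]
tcp_rot: [-3.142, 0.0, -2.91]
ft_force: [-2.5, 0.5, 7.4]
opening: 0.27
t: 23.75
eef_pos: [560.5, -36.2, 274.9]
tcp_rot: [-3.141, 0.001, -2.91]
ft_force: [-3.2, 1.0, 10.8]
opening: 0.272
```

```bash
python3 -m pendant '[{"x":0,"y":0,"z":0.006,"rx":0,"ry":0,"rz":0,"jaw":0},{"x":0,"y":0,"z":0.006,"rx":0,"ry":0,"rz":0,"jaw":0},{"x":0,"y":0,"z":0.006,"rx":0,"ry":0,"rz":0,"jaw":0}]'
python3 - <<'E'
from h import *
from cell import env
for i in range(2):
  s=env.state(); print(s["eef_pos"],s["ft_force"])
  c=env.read_camera("wrist")
np.save("pics/w14.npy",c,allow_pickle=True)
c["img"]=np.clip(c["img"].astype(float)*3,0,255).astype(np.uint8); crop(c,256,220,200,"pics/w14.png")
c=env.read_camera("scene"); u,v=proj(c,[560,-37,80]); c["img"]=np.clip(c["img"].astype(float)*2,0,255).astype(np.uint8); crop(c,u,v,60,"pics/s14.png")
c=env.read_camera("top"); cv2.imwrite("pics/t14.png",cv2.resize(c["img"][:,:,::-1],(800,600)))
E
```

```text
t: 24.12
eef_pos: [560.5, -36.1, 274.8]
tcp_rot: [-3.141, 0.001, -2.91]
ft_force: [-5.7, 1.8, 21.8]
opening: 0.269
[560.47783509 -36.12608734 274.78258672] [-5.74453208  1.84939085 21.7767501 ]
[560.47403109 -36.13290005 274.80687292] [-5.47627179  0.75614008 20.33251215]
```

View pics/w14.png

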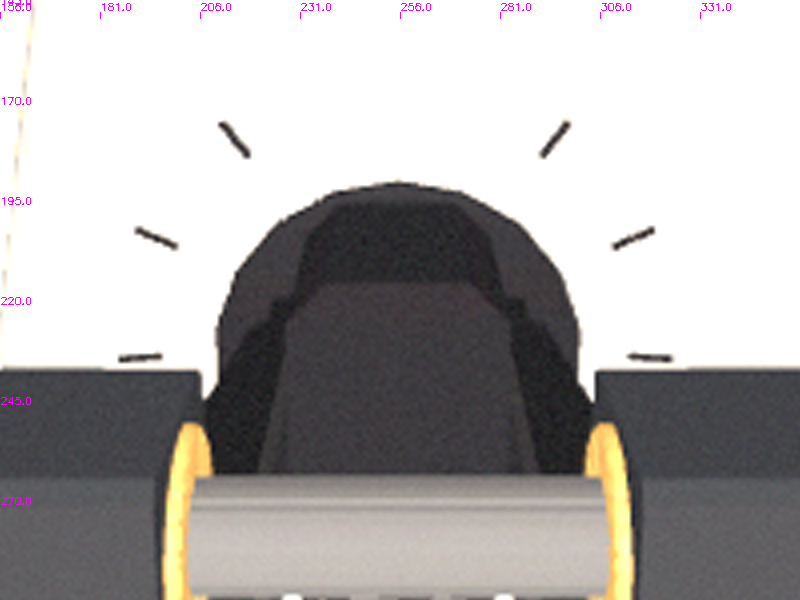

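View pics/s14.png

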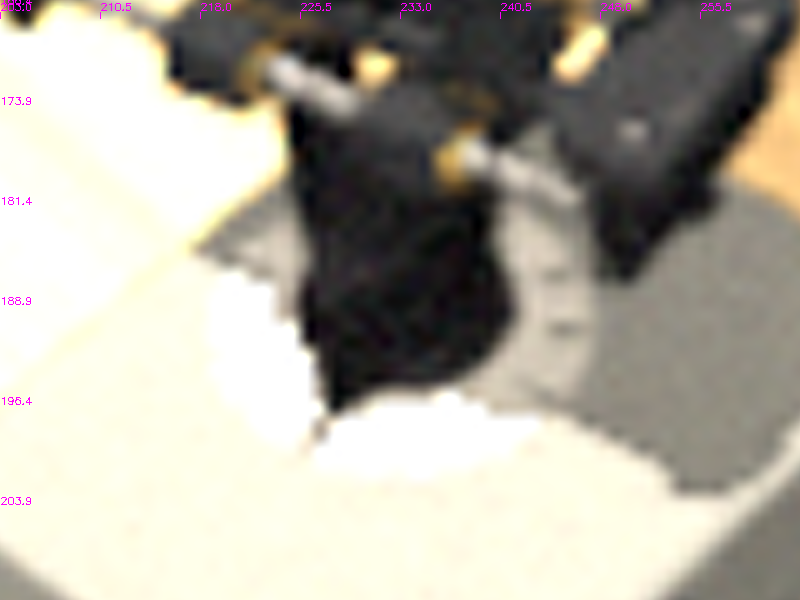

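View pics/t14.png

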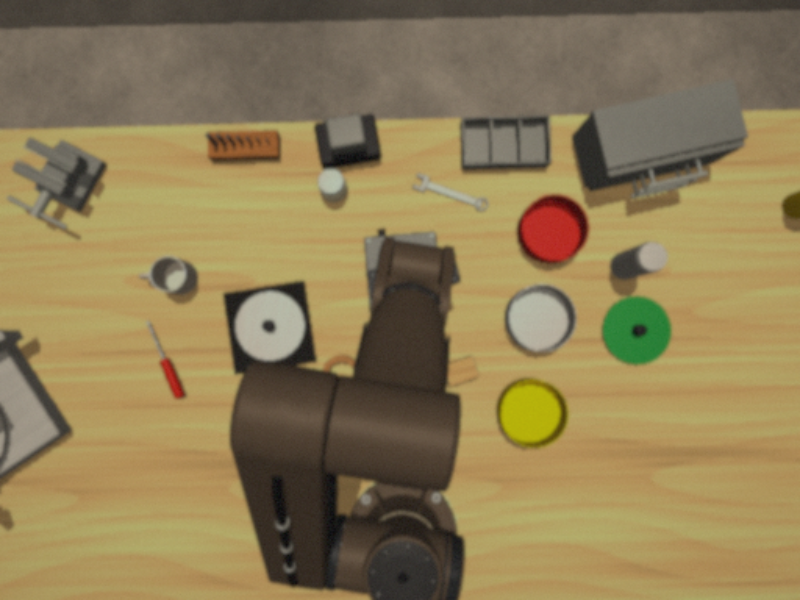

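The force jumped from 10.8 to about 21 N with only 0.1 mm more travel, at TCP z 274.8 where I expected the stop at about 275. The knob's blunt edge stays at row 215.7 in the gripper view, so it has not slipped. The dial ticks are symmetric about it, and the lid lies in the middle of the mat. I hand in.

```bash
python3 - <<'E'
from cell import env
print(env.job_done()); print(env.state()["t"],env.state()["ft_force"],env.state()["eef_pos"])
E
```

```text
the job is handed in; nothing more can be done
None
the job is handed in; nothing more can be done
```

The job is handed in, at about 24.4 s of the allowed 72 s. The pointer knob is on the D-shaft, pressed to the collar's stop and still held. No verdict was reported.

- **Lid:** I lifted it off by its own knob and set it down in the middle of the mat. By the arm's release position it is about 2–3 mm off the measured centre.
- **Knob:** I took it from the tin, turned its nose to the flat's direction (+13.3°, from the dial ticks), and it slid onto the shaft without resistance.
- **At the stop:** The spring pushed back from about 4 N up to 11 N. The force then jumped to 20–22 N with almost no further travel, at tool height 274.8 mm (I expected about 275). The knob had not slipped in the fingers.
- **Surroundings:** In the last top view nothing else looked moved; the tape and offcut were partly hidden behind the arm.

Three things did not line up exactly:
- **Camera offset:** The wrist camera's calibration was about 2 mm off sideways, so I lined the knob up with the shaft within one image instead.
- **Side force:** About 6 N remained at the end, so the knob is slightly off-axis within the shaft's play.
- **After hand-in:** The final state could not be read.

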